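# Make up two small press moulds in the pottery's mould cage

## Robot

A 6-joint arm with a two-finger parallel gripper is mounted at the origin on the work surface. World frame = base frame: x ahead of the robot, y to its left, z up, the work surface at z = 0. Lengths are in mm, angles in degrees, forces in N, time in s.
With the tool pointing down it reaches from about 350 to 850 mm from the base axis. Payload 8.1 kg.
Tool frame: the origin (TCP) lies on the centre line of the jaws, within the pads' length; the fingertips stand 14 mm ahead of it and the grasp point (between the pads) lies 5 mm behind it; z points along the fingers, y is the line along which they close (so a half turn about z gives the same grasp; the last joint's range is limited). The gripper opens to 85 mm and grips with 20 to 120 N. Pads are 22 mm wide; open, the fingers measure 114 mm over their backs; the gripper's body (76 mm by 85 mm) begins 54 mm behind the grasp point. The pads swing forward as they close: fully open they stand 13 mm farther back than shut.
Start: joints at [61.226, 7.471, 85.268, -0, 87.261, -4.893], TCP at [242.882, 548.647, 245.292] pointing down, gripper open.
Joint ranges: [-169.43, 169.43], [-51.17, 129.36], [1.28, 143.12], [-76.62, 256.62], [0, 156.53], [-152.29, 152.29]. Speed limits (degrees/s): [136.94, 136.94, 159.86, 180, 180, 180].

## Interface

Orientations are given as [roll, pitch, yaw] about the fixed x, y, z axes, in that order (R = Rz(yaw) Ry(pitch) Rx(roll)).
In Python, from bench import sense, snapshot, camera_info, hand_in gives the robot as it stands. The module is installed in compiled form; this text tells all that it offers.
- The arm moves only by the tool apply_moves, never from a script. Its argument "deltas" is a list of rows, each a list of 7 numbers: the shift along the tool's x, y, z scaled (see below), then the turn, a rotation vector about the tool's x, y, z scaled (see below), then the opening, from 0 (shut) to 1 (fully open). In form: [[dx, dy, dz, ax, ay, az, claw], ...]. A call has 1 to 8 rows; each row shifts and turns the commanded pose from where the row before left it, along the tool's axes as they then stand; what a row does not reach is not made up. The controller multiplies each number of a shift by 0.03 m and each number of a turn by 0.08 rad. A row lasts 1/8 s, in which the tool goes at most 62.5 mm and 10.7 degrees, less where a joint would pass 70% of its speed; a pose out of reach is approached as far as the arm can. A call with a number of a shift or a turn outside -1 to 1 is refused whole. A call with a gripper value outside its range is refused whole. The fingers move at their own pace and stop on an object; "grip_force" is the grip in N (left out, the last holds). Time passes only in rows, so rows that do not move let the fingers close. It gives the time, the measured TCP pose, the force, the opening and the grip force at its end, in the units of the state.
- sense(): the state, without advancing time (a new reading comes with each control period).
- snapshot(name): name is "side" or "top" or "wrist"; returns the picture (480x640x3 uint8, red, green, blue); there is no depth.
- camera_info(name): a dict with "vertical_fov" (degrees; the focal length in pixels is half the picture's height over the tangent of half this angle, whatever the lens; pixels are square), "cx", "cy" (the principal point, pixels), "origin" and "rotation" of the camera in the world; the wrist camera has in their place "tool_from_camera" (4x4, takes a point from camera to tool coordinates, whose origin is the TCP and whose axes are the flange's). Camera axes: x right, y up, looking along -z (the intrinsics and any distortion apply to the point x, -y, -z); pixel columns grow to the right and rows downward; lengths in mm; the calibration is good to about 2 mm. A picture is of the moment at which its call begins: read the wrist's pose just before it. camera_info takes no time and is no camera call.
- hand_in(): hands the job in; it is judged then, once.
The state is a dict: "time": time; "joint_pos": joint angles; "qd": joint speeds; "joint_efforts": joint torques, N m; "tool_pos": TCP position; "tcp_rot": TCP orientation; "ft_force": force on the tool from outside, world axes, zero at the start; "wrist_torque": the same for the moment, N m; "finger_gap": finger opening in mm; "grip_force": force on a finger pad.
Only numpy, scipy, OpenCV 4.12 (cv2) and the standard library are available. Lean on these libraries where they do the work, as an engineer would, in place of code of your own. Each camera call takes 0.05 s, during which the arm holds its last target. There are 200 camera calls.

## Task

Make up both press moulds in the mould cage: in each pocket stack a plaster block, then one or two plywood spacer frames on it, then a clay disc on top, all lying flat and square, using up every spacer frame on the bench. Set the parts down lightly; then, with both moulds made up, press down on the discs until the floor plate under each stack is fully home. Leave the jar and the cup alone.

Things in the scene. Friction and masses are not known exactly. Their poses are not given: they have to be found in the camera images.
- cage: fixed mould cage: steel base 270 x 100 x 12 mm with two pockets, centres 70 mm either side of its middle along its long (x) axis. Each is 68 x 68 mm inside, square with the base, made of four corner angle posts (legs 14 mm inside, 4 mm thick) up to 102 mm above the bench, the top 8 mm flared outwards; a 40 mm wide window is open in every side. Origin: centre of its underside, on the bench; z up
- floor_near (a point): centre of the upper face of the rising floor plate (62 x 62 mm) in the pocket nearer the robot (-x end of the cage); moves down with the plate; z up, axes along the cage's. It is 28 mm above the bench when the plate is up and 18 mm when it is down
- floor_far (a point): the same for the pocket farther from the robot (+x end of the cage)
- plate_near (a joint): how far the floor plate of the near pocket is pushed down: 0 = up (starts at 0 to 2 mm), 0.010 m = fully down on its stop. No spring: stiff, held by about 14 N of friction, so it stays where it is left, carries the parts without sinking, and needs a deliberate push
- plate_far (a joint): the same for the far pocket
- block1: lower part of a mould, a solid off-white plaster block, 64 x 64 mm, 44 mm high, with a grey round mark 44 mm across on its top; about 0.22 kg. The two blocks are alike. Origin: centre of the underside, z up, x and y square to its sides
- block2: lower part of a mould, a solid off-white plaster block, 64 x 64 mm, 44 mm high, with a grey round mark 44 mm across on its top; about 0.22 kg. The two blocks are alike. Origin: centre of the underside, z up, x and y square to its sides
- spacer1: spacer: square plywood frame, 64 x 64 mm outside, 36 x 36 mm opening, 14 mm thick, 0.04 kg; the spacers are alike and two to four of them are on the bench (None: absent). Origin: centre of the underside, z up, x and y square to its sides
- spacer2: spacer: square plywood frame, 64 x 64 mm outside, 36 x 36 mm opening, 14 mm thick, 0.04 kg; the spacers are alike and two to four of them are on the bench (None: absent). Origin: centre of the underside, z up, x and y square to its sides
- spacer3: spacer: square plywood frame, 64 x 64 mm outside, 36 x 36 mm opening, 14 mm thick, 0.04 kg; the spacers are alike and two to four of them are on the bench (None: absent). Origin: centre of the underside, z up, x and y square to its sides
- spacer4: spacer: square plywood frame, 64 x 64 mm outside, 36 x 36 mm opening, 14 mm thick, 0.04 kg; the spacers are alike and two to four of them are on the bench (None: absent). Origin: centre of the underside, z up, x and y square to its sides
- disc1: top disc: round fired-clay disc, 64 mm diameter, 18 mm thick, about 0.1 kg; the two are alike. Origin: centre of the underside, z up
- disc2: top disc: round fired-clay disc, 64 mm diameter, 18 mm thick, about 0.1 kg; the two are alike. Origin: centre of the underside, z up
- jar: bystander: small amber glass jar with a white cap, 60 mm diameter, 55 mm high, among the parts; leave alone. Origin: centre of its underside
- cup: bystander: small open clay cup, 66 mm diameter, 50 mm high, among the parts; leave alone. Origin: centre of its underside
Mind the look-alikes: they are no part of the job. Leave any blue, red or yellow look-alike of the block1 alone.

How it is judged:
By the outcome, as a careful person would: the job done as asked, in the order asked, and still so for the second after the job is handed in, with the robot touching nothing.
Of spacer1, spacer2, spacer3, spacer4 only 2 to 4 are there at a start; the rules pass over those that are not, and their reading is None.
At some moment in a run one of block1, block2, spacer1, spacer2, spacer3, spacer4, disc1, disc2 may be knocked a few centimetres aside while the robot is not near it.
It also fails if it takes over 210 s, if anything falls off the work surface, if the arm or the gripper's body presses on something with over 40 N, if the wrist force passes 120 N, or if a joint passes its speed limit or range.

## Working session

There is one attempt and no reset: what is moved stays moved. The work goes in short steps, Python scripts to look and compute and a tool call to move; the robot and the scene stay as the last step left them, time stands still between calls to the robot, and variables do not carry over. Pictures are saved under pics/ and viewed, at most 14 in all, crops included, and the job is handed in when it is done.

Besides the shell and the picture viewer there is one more tool, called by a JSON object that holds its "name" and its "arguments". apply_moves: Moves the arm, as the interface text tells. Its arguments: {"type":"object","properties":{"deltas":{"type":"array"},"grip_force":{"type":"number"}},"required":["deltas"]}

```bash
mkdir -p pics; python3 - <<'E'
from bench import *
import cv2,json
s=sense();print(s)
for n in("top","side","wrist"):
    cv2.imwrite(f"pics/{n}0.png",snapshot(n)[:,:,::-1]);print(n,camera_info(n))
E
```

```text
{'time': 0.0, 'joint_pos': array([ 6.12254922e+01,  7.51510731e+00,  8.53273347e+01,  5.61332879e-04,
        8.72628870e+01, -4.89293063e+00]), 'qd': array([ 0.01258072,  0.03829064, -0.00240874,  0.03489604,  0.05659835,
        0.03387551]), 'joint_efforts': array([-2.53896142e-03, -5.69380689e+01, -5.00563037e+01, -2.87316252e-04,
        1.45427583e-02, -2.48115623e-05]), 'tool_pos': array([242.63442346, 548.18750179, 244.26306514]), 'tcp_rot': array([-1.79895103e+02, -9.54251938e-03,  1.56118387e+02]), 'ft_force': array([-0.61949847, -0.35681987, -1.04858813]), 'wrist_torque': array([-0.04877744, -0.01089914,  0.02335782]), 'grip_force': 0.0, 'finger_gap': 85.26351186456002}
top {'vertical_fov': 51.443639141257805, 'cx': 320.8916106173524, 'cy': 247.56530621942215, 'origin': array([ 368.9265921 ,   19.36027236, 1312.79793161]), 'rotation': array([  4.27248063,  -0.28119477, -89.38230213])}
side {'vertical_fov': 48.254603614328026, 'cx': 320.7971573609863, 'cy': 234.64179965872765, 'origin': array([ 130.04562544, -669.38080917,  994.81032285]), 'rotation': array([ 40.33115662,  -1.00501717, -24.51896264])}
wrist {'vertical_fov': 65.67436546816114, 'cx': 319.17008057730254, 'cy': 240.24971966633456, 'tool_from_camera': array([[ 8.03947793e-05,  9.49731667e-01,  3.13065097e-01,
         8.00691677e+01],
       [ 9.99999980e-01, -1.88712497e-05, -1.99550045e-04,
        -7.05897036e-01],
       [-1.83611068e-04,  3.13065106e-01, -9.49731649e-01,
        -1.29700537e+02],
       [ 0.00000000e+00,  0.00000000e+00,  0.00000000e+00,
         1.00000000e+00]])}
```

View pics/top0.png

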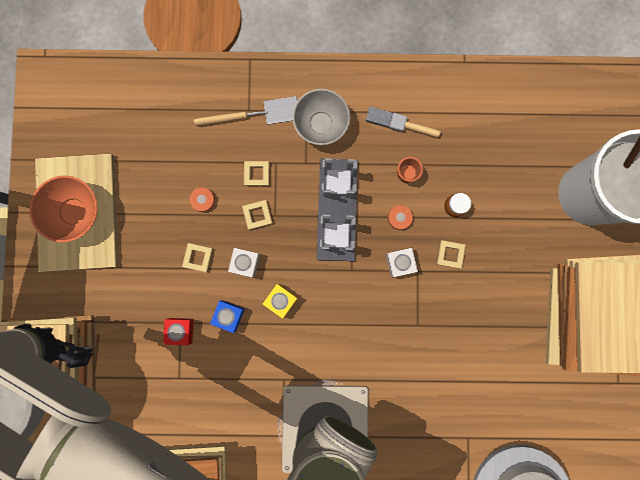

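View pics/side0.png

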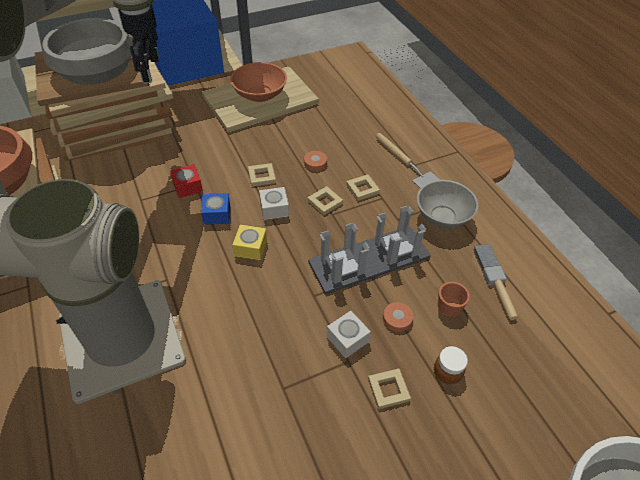

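Top view: cage near (338,210). There are four spacers, at (257,173), (257,214), (197,257) and (451,254). White blocks are at (244,262) and (403,263), discs at (202,199) and (400,217). The side view shows the same parts, so I'll triangulate roughly.

```bash
cat > h.py <<'E'
import numpy as np, cv2
from scipy.spatial.transform import Rotation as Ro
from bench import *
def cam(n,s=None):
    c=camera_info(n); f=240/np.tan(np.radians(c['vertical_fov']/2))
    if n=='wrist':
        T=c['tool_from_camera']; R0=Ro.from_euler('xyz',s['tcp_rot'],degrees=True).as_matrix()
        R=R0@T[:3,:3]; o=R0@T[:3,3]+s['tool_pos']
    else: R=Ro.from_euler('xyz',c['rotation'],degrees=True).as_matrix(); o=c['origin']
    return f,c['cx'],c['cy'],R,o
def proj(C,P):
    f,cx,cy,R,o=C; p=(np.atleast_2d(P)-o)@R
    return np.c_[cx+f*p[:,0]/-p[:,2],cy+f*p[:,1]/p[:,2]]
def ray(C,uv):
    f,cx,cy,R,o=C; uv=np.atleast_2d(uv).astype(float)
    d=np.c_[(uv[:,0]-cx)/f,-(uv[:,1]-cy)/f,-np.ones(len(uv))]@R.T
    return o,d
def atz(C,uv,z):
    o,d=ray(C,uv); return o+d*((z-o[2])/d[:,2])[:,None]
def tri(obs): # [(C,uv)...] one point
    A=np.zeros((3,3));b=np.zeros(3)
    for C,uv in obs:
        o,d=ray(C,uv);d=d[0]/np.linalg.norm(d[0]);M=np.eye(3)-np.outer(d,d);A+=M;b+=M@o
    return np.linalg.solve(A,b)
E
python3 - <<'E'
from h import *
T=cam('top');S=cam('side')
d=dict(b1=((244,262),(274,198)),b2=((403,263),(348,329)),d1=((202,199),(316,158)),d2=((400,217),(398,313)),s1=((257,173),(363,187)),s2=((257,214),(325,200)),s3=((197,257),(262,174)),s4=((451,254),(389,388)),cup=((410,165),(454,290)),jar=((460,201),(453,355)),yel=((280,301),(250,237)))
for k,(a,b) in d.items(): print(k,tri([(T,a),(S,b)]).round())
print('cage',atz(T,[(338,210),(320,260),(355,260),(320,160),(357,158)],12).round())
E
```

```text
b1 [424. 209.  47.]
b2 [ 426. -195.   48.]
d1 [589. 326.  24.]
d2 [ 547. -191.   25.]
s1 [661. 185.  13.]
s2 [551. 184.  12.]
s3 [437. 338.  12.]
s4 [ 452. -326.   13.]
cup [ 672. -209.   62.]
jar [ 582. -336.   64.]
yel [327. 116.  46.]
cage [[566. -30.  12.]
 [434.  16.  12.]
 [435. -75.  12.]
 [699.  19.  12.]
 [706. -79.  12.]]
```

```bash
python3 - <<'E'
import cv2
a=cv2.imread('pics/wrist0.png');cv2.imwrite('pics/w.png',a)
E
cat > plan.py <<'E'
import sys, json
from h import *
def plan(wps, start=None):
    """wps: (x,y,z,yaw,claw[,step mm][,hold rows]); prints rows for apply_moves"""
    s=sense(); p=np.array(s['tool_pos']); R=Ro.from_euler('xyz',s['tcp_rot'],degrees=True)
    print('t',s['time'],'at',p.round(1),s['tcp_rot'].round(1),'gap',round(s['finger_gap'],1))
    rows=[]
    for w in wps:
        x,y,z,yaw,claw=w[:5]; step=w[5] if len(w)>5 else 28; hold=w[6] if len(w)>6 else 0
        P=np.array([x,y,z],float); G=Ro.from_euler('xyz',[180,0,yaw],degrees=True)
        D=np.linalg.norm(P-p); rv=(R.inv()*G).as_rotvec(); A=np.linalg.norm(rv)
        n=int(np.ceil(max(D/step,A/.076,1 if D>.3 or A>.002 else 0)))
        p0,R0=p.copy(),R
        for i in range(1,n+1):
            a=i/n; Pi=p0+(P-p0)*a; Ri=R0*Ro.from_rotvec(rv*a)
            d=np.round(R.inv().apply(Pi-p)/30,2); r=np.round((R.inv()*Ri).as_rotvec()/.08,2)
            rows.append([*(d+0.),*(r+0.),claw]); p=p+R.apply(d*30); R=R*Ro.from_rotvec(r*.08)
        rows+= [[0,0,0,0,0,0,claw]]*hold
    for i in range(0,len(rows),8): print(json.dumps([[int(v) if v==int(v) else float(v) for v in r] for r in rows[i:i+8]]).replace(' ',''))
E
python3 -c "
from plan import *
plan([(520,330,250,90,1,28,2)])"
```

```text
t 0.15 at [242.7 548.3 244.5] [-179.9   -0.   156.1] gap 85.7
[[-0.71,-0.18,-0.01,0,0,0.9,1],[-0.73,-0.13,-0.01,0,0,0.9,1],[-0.73,-0.08,-0.01,0,0,0.9,1],[-0.73,-0.03,-0.02,0,0,0.91,1],[-0.74,0.03,-0.01,0,0,0.9,1],[-0.73,0.08,-0.01,-0.01,0,0.9,1],[-0.72,0.14,-0.01,0,0,0.9,1],[-0.71,0.18,-0.01,0,0.01,0.9,1]]
[[-0.7,0.24,-0.01,0,0,0.9,1],[-0.68,0.28,-0.01,0,0,0.91,1],[-0.65,0.34,-0.02,0,0,0.9,1],[-0.63,0.38,-0.01,0,0,0.9,1],[-0.6,0.42,-0.01,0,0,0.9,1],[-0.57,0.47,-0.01,-0.01,0,0.9,1],[-0.53,0.51,-0.01,0,0,0.9,1],[-0.5,0.54,-0.02,0,0,0.9,1]]
[[0,0,0,0,0,0,1],[0,0,0,0,0,0,1]]
```

{"name": "apply_moves", "arguments": {"deltas": [[-0.71,-0.18,-0.01,0,0,0.9,1],[-0.73,-0.13,-0.01,0,0,0.9,1],[-0.73,-0.08,-0.01,0,0,0.9,1],[-0.73,-0.03,-0.02,0,0,0.91,1],[-0.74,0.03,-0.01,0,0,0.9,1],[-0.73,0.08,-0.01,-0.01,0,0.9,1],[-0.72,0.14,-0.01,0,0,0.9,1],[-0.71,0.18,-0.01,0,0.01,0.9,1]]}}

```text
time: 1.15
tool_pos: [383.0, 437.9, 248.1]
tcp_rot: [179.9, -0.1, 122.7]
ft_force: [-0.7, 0.5, -0.6]
finger_gap: 85.3
grip_force: 0.0
```

{"name": "apply_moves", "arguments": {"deltas": [[-0.7,0.24,-0.01,0,0,0.9,1],[-0.68,0.28,-0.01,0,0,0.91,1],[-0.65,0.34,-0.02,0,0,0.9,1],[-0.63,0.38,-0.01,0,0,0.9,1],[-0.6,0.42,-0.01,0,0,0.9,1],[-0.57,0.47,-0.01,-0.01,0,0.9,1],[-0.53,0.51,-0.01,0,0,0.9,1],[-0.5,0.54,-0.02,0,0,0.9,1]]}}

```text
time: 2.15
tool_pos: [521.3, 329.3, 250.8]
tcp_rot: [180.0, -0.1, 89.8]
ft_force: [-0.3, -0.2, -0.3]
finger_gap: 85.5
grip_force: 0.0
```

{"name": "apply_moves", "arguments": {"deltas": [[0,0,0,0,0,0,1],[0,0,0,0,0,0,1]]}}

```text
time: 2.4
tool_pos: [520.2, 330.3, 250.8]
tcp_rot: [180.0, -0.1, 90.0]
ft_force: [0.8, 0.8, 0.1]
finger_gap: 85.5
grip_force: 0.0
```

```bash
python3 - <<'E'
from plan import *
import pickle
s=sense();im=snapshot('wrist');pickle.dump((s,im),open('A.pkl','wb'));cv2.imwrite('pics/A.png',im[:,:,::-1])
plan([(540,-10,250,90,1,28,2)])
E
```

```text
t 2.45 at [519.9 330.5 250.8] [ 1.80e+02 -1.00e-01  9.01e+01] gap 85.5
[[-0.87,0.05,0,0,0,0,1],[-0.88,0.05,0,0,0,0,1],[-0.87,0.05,0,0,0,0,1],[-0.87,0.05,0,0,-0.01,0,1],[-0.88,0.05,0,0,0,0,1],[-0.87,0.05,0.01,0,0,0.01,1],[-0.87,0.06,0,0,0,0,1],[-0.88,0.05,0,0,0,0,1]]
[[-0.87,0.05,0,0,0,0,1],[-0.87,0.05,0,0,0,0,1],[-0.88,0.05,0,0.01,-0.01,0,1],[-0.87,0.05,0.01,0,0,0,1],[-0.87,0.05,0,0,0,0,1],[0,0,0,0,0,0,1],[0,0,0,0,0,0,1]]
```

View pics/A.png

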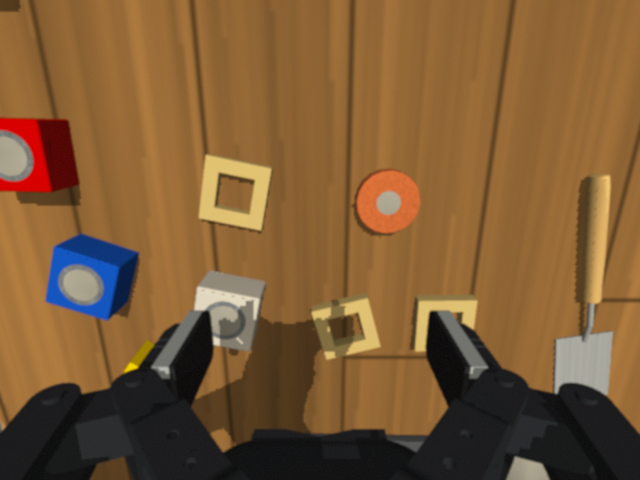

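View A shows spacers at (235,192), (346,327) and (445,322), the block at (228,305) and the disc at (388,202). Next are the cage and the right side.

```bash
python3 - <<'E'
from plan import *
plan([(560,-90,250,90,1,28,2)])
E
```

```text
t 2.45 at [519.9 330.5 250.8] [ 1.80e+02 -1.00e-01  9.01e+01] gap 85.5
[[-0.88,0.08,0,0,0,0,1],[-0.87,0.09,0,0,0,0,1],[-0.88,0.08,0,0,0,0,1],[-0.87,0.08,0,0,0,0,1],[-0.88,0.08,0,0,-0.01,0,1],[-0.88,0.09,0,0,0,0,1],[-0.87,0.08,0,0,0,0,1],[-0.88,0.08,0.01,0,0,0.01,1]]
[[-0.88,0.08,0,0,0,0,1],[-0.87,0.09,0,0,0,0,1],[-0.88,0.08,0,0,0,0,1],[-0.87,0.08,0,0,0,0,1],[-0.88,0.09,0,0.01,-0.01,0,1],[-0.88,0.08,0,0,0,0,1],[-0.87,0.08,0,0,0,0,1],[-0.88,0.09,0.01,0,0,0,1]]
[[0,0,0,0,0,0,1],[0,0,0,0,0,0,1]]
```

{"name": "apply_moves", "arguments": {"deltas": [[-0.88,0.08,0,0,0,0,1],[-0.87,0.09,0,0,0,0,1],[-0.88,0.08,0,0,0,0,1],[-0.87,0.08,0,0,0,0,1],[-0.88,0.08,0,0,-0.01,0,1],[-0.88,0.09,0,0,0,0,1],[-0.87,0.08,0,0,0,0,1],[-0.88,0.08,0.01,0,0,0.01,1]]}}

```text
time: 3.45
tool_pos: [539.8, 119.9, 250.6]
tcp_rot: [179.9, -0.0, 90.1]
ft_force: [-0.8, -0.3, -0.0]
finger_gap: 85.2
grip_force: 0.0
```

{"name": "apply_moves", "arguments": {"deltas": [[-0.88,0.08,0,0,0,0,1],[-0.87,0.09,0,0,0,0,1],[-0.88,0.08,0,0,0,0,1],[-0.87,0.08,0,0,0,0,1],[-0.88,0.09,0,0.01,-0.01,0,1],[-0.88,0.08,0,0,0,0,1],[-0.87,0.08,0,0,0,0,1],[-0.88,0.09,0.01,0,0,0,1]]}}

```text
time: 4.45
tool_pos: [560.2, -90.3, 250.2]
tcp_rot: [180.0, 0.0, 90.1]
ft_force: [0.3, -0.0, 0.6]
finger_gap: 85.2
grip_force: 0.0
```

{"name": "apply_moves", "arguments": {"deltas": [[0,0,0,0,0,0,1],[0,0,0,0,0,0,1],[0,0,0,0,0,0,1]]}}

```text
time: 4.82
tool_pos: [560.1, -89.3, 250.2]
tcp_rot: [180.0, 0.0, 90.1]
ft_force: [-0.6, 0.4, -0.6]
finger_gap: 85.7
grip_force: 0.0
```

```bash
python3 - <<'E'
from plan import *
import pickle
s=sense();im=snapshot('wrist');pickle.dump((s,im),open('C.pkl','wb'));cv2.imwrite('pics/C.png',im[:,:,::-1])
cv2.imwrite('pics/C2.png',cv2.resize(im[60:280,130:450,::-1],(800,550),interpolation=cv2.INTER_CUBIC))
E
```

```text
(no output)
```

View pics/C2.png

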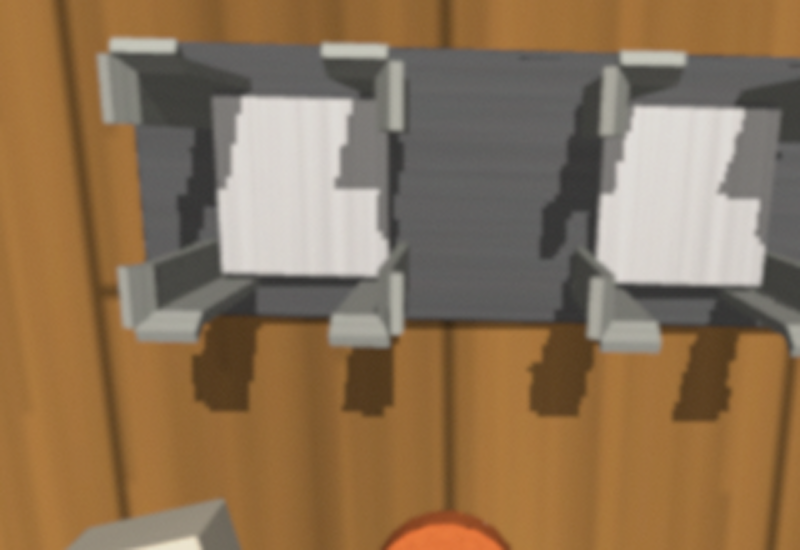

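View C shows the cage with a yaw of about -2°. The near plate corners in the crop are (213,96), (220,273) and (388,276). The far ones are (612,282), (763,286) and (779,107). I'll fit the cage pose to these.

```bash
cat > cage.py <<'E'
from plan import *
import pickle
from scipy.optimize import least_squares
def P(q,L): 
    c,s=np.cos(q[2]),np.sin(q[2]); L=np.array(L,float)
    return np.c_[q[0]+c*L[:,0]-s*L[:,1],q[1]+s*L[:,0]+c*L[:,1],L[:,2]]
E
python3 - <<'E'
from cage import *
s,im=pickle.load(open('C.pkl','rb'));C=cam('wrist',s)
px=np.array([(213,96),(220,273),(388,276),(612,282),(763,286),(779,107)])/2.5+[130,60]
def loc(a,b): return [(-101,31,a),(-101,-31,a),(-39,-31,a),(39,-31,b),(101,-31,b),(101,31,b)]
f=lambda q:(proj(C,P(q,loc(q[3],q[4])))-px).ravel()
r=least_squares(f,[566,-30,0,27,27]);print(r.x.round(3),np.degrees(r.x[2]),f(r.x).round(1))
r2=least_squares(lambda q:f([*q,27,27]),[566,-30,0]);print(r2.x.round(3),np.degrees(r2.x[2]),r2.fun.round(1))
q=r2.x
v=cv2.resize(im[:,:,::-1],None,fx=2.5,fy=2.5,interpolation=cv2.INTER_CUBIC)
def dr(L,col):
    p=(proj(C,P(q,L))*2.5).astype(np.int32);cv2.polylines(v,[p],True,col,1)
dr([(-135,-50,12),(135,-50,12),(135,50,12),(-135,50,12)],(0,255,0))
for x in(-70,70):
    dr([(x-31,-31,27),(x+31,-31,27),(x+31,31,27),(x-31,31,27)],(255,0,0))
    dr([(x-34,-34,94),(x+34,-34,94),(x+34,34,94),(x-34,34,94)],(0,0,255))
    dr([(x-34,-34,12),(x+34,-34,12),(x+34,34,12),(x-34,34,12)],(0,255,255))
cv2.imwrite('pics/C3.png',v[150:750,325:1125])
E
```

```text
[ 5.69856e+02 -2.63290e+01 -2.10000e-02  3.44870e+01  2.68840e+01] -1.1814998223790343 [-0.5 -0.6  1.1  0.7  1.3  0.9 -4.8 -0.8  0.4 -1.   2.3  0.7]
[ 5.69046e+02 -2.65040e+01 -1.80000e-02] -1.0377835737521062 [ 0.7  0.4  2.4  0.1  1.2  0.1 -5.6 -0.7 -0.3 -1.   1.4  0.6]
```

View pics/C3.png

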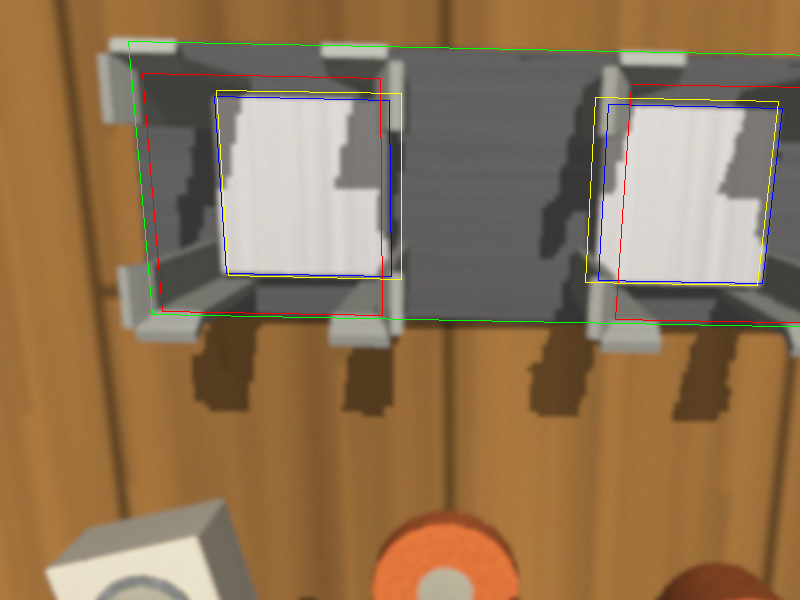

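```bash
cat > det.py <<'E'
from cage import *
H=dict(b=44,s=14,d=18)
def look(name,kind,x,y,z0=0,save=True,half=60,new=True):
    """wrist picture, rectified at top face height; returns centre, yaw(mod 90), size"""
    s=sense();im=snapshot('wrist');pickle.dump((s,im),open(name+'.pkl','wb'))
    return detect(name,kind,x,y,z0,half)
def detect(name,kind,x,y,z0=0,half=60,C=None,im=None):
    if im is None:
        s,im=pickle.load(open(name+'.pkl','rb'));C=cam('wrist',s)
    z=z0+H[kind];k=4;N=2*half*k
    W=np.array([(x-half,y+half,z),(x+half,y+half,z),(x+half,y-half,z),(x-half,y-half,z)],float)
    M=cv2.getPerspectiveTransform(proj(C,W).astype(np.float32),np.float32([(0,0),(N,0),(N,N),(0,N)]))
    r=cv2.warpPerspective(im,M,(N,N),flags=cv2.INTER_CUBIC).astype(int)
    R,G,B=r[...,0],r[...,1],r[...,2]
    mn=r.min(2);mx=r.max(2)
    if kind=='b': m=(mn>165)&(mx-mn<60)
    if kind=='s': m=(G>150)&(R-B>40)&(R-G<60)
    if kind=='d': m=(R>180)&(R-G>80)
    m=cv2.morphologyEx(m.astype(np.uint8)*255,cv2.MORPH_OPEN,np.ones((7,7)))
    cs,_=cv2.findContours(m,cv2.RETR_EXTERNAL,cv2.CHAIN_APPROX_NONE)
    cs=[c for c in cs if cv2.contourArea(c)>3000]
    v=r.astype(np.uint8)[:,:,::-1].copy();out=None
    if cs:
        c=max(cs,key=cv2.contourArea)
        (u,w),sz,a=cv2.minAreaRect(c)
        cv2.drawContours(v,[cv2.boxPoints(((u,w),sz,a)).astype(int)],0,(255,0,255),1)
        yaw=(-a+45)%90-45
        out=[round(float(t),1) for t in (x-half+u/k,y+half-w/k,yaw,sz[0]/k,sz[1]/k,cv2.contourArea(c)/k/k)]
    cv2.imwrite(f'pics/{name}_{kind}.png',v)
    print(name,kind,'x,y,yaw,w,h,area',out);return out
E
python3 - <<'E'
from det import *
s,im=pickle.load(open('C.pkl','rb'));C=cam('wrist',s)
px=np.array([(213,96),(220,273),(388,276),(763,286),(779,107)])/2.5+[130,60]
L=[(-101,31,27),(-101,-31,27),(-39,-31,27),(101,-31,27),(101,31,27)]
bb=np.array([(430,322.5),(560,324.5),(430,46.5),(560,49.5)])/2.5+[130,60]
def f(q):
    B=atz(C,bb,12)[:,:2]-q[:2]; n=np.array([-np.sin(q[2]),np.cos(q[2])])
    return np.r_[(proj(C,P(q,L))-px).ravel(),B@n-[-50,-50,50,50]]
r=least_squares(f,[566,-30,0]);print(r.x.round(2),np.degrees(r.x[2]),r.fun.round(1))
for sg in(-1,1):print(P(r.x,[(70*sg,0,0)]).round(1))
for k,x,y in(('s',437,338),('d',589,326),('b',424,209),('s',551,184)):detect('A',k,x,y)
plan([(430,-195,160,90,1,28,2)])
E
```

```text
[ 5.6807e+02 -2.6570e+01 -2.0000e-02] -1.1317380179493217 [-0.3  0.2  1.3 -0.   0.1  0.1 -1.4 -0.8  0.3  0.9 -0.9 -0.7  0.4  0.4]
[[498.1 -25.2   0. ]]
[[638.1 -28.    0. ]]
A s x,y,yaw,w,h,area [435.4, 338.9, -11.8, 64.5, 64.7, 4102.1]
A d x,y,yaw,w,h,area [589.0, 330.8, 6.8, 62.4, 61.9, 3033.3]
A b x,y,yaw,w,h,area [426.9, 232.2, -12.3, 61.8, 26.2, 835.8]
A s x,y,yaw,w,h,area [562.9, 187.6, 15.0, 65.0, 39.8, 1405.1]
t 4.875 at [560.1 -89.4 250.2] [180.   0.  90.] gap 85.4
[[-0.5,-0.62,0.43,0,0,0,1],[-0.5,-0.62,0.43,0,0,0,1],[-0.51,-0.62,0.43,0,0,0,1],[-0.5,-0.62,0.43,0,0,0.01,1],[-0.5,-0.62,0.43,0,0,0,1],[-0.51,-0.62,0.43,0,0,0,1],[-0.5,-0.62,0.42,0,0,0,1],[0,0,0,0,0,0,1]]
[[0,0,0,0,0,0,1]]
```

{"name": "apply_moves", "arguments": {"deltas": [[-0.5,-0.62,0.43,0,0,0,1],[-0.5,-0.62,0.43,0,0,0,1],[-0.51,-0.62,0.43,0,0,0,1],[-0.5,-0.62,0.43,0,0,0.01,1],[-0.5,-0.62,0.43,0,0,0,1],[-0.51,-0.62,0.43,0,0,0,1],[-0.5,-0.62,0.42,0,0,0,1],[0,0,0,0,0,0,1]]}}

```text
time: 5.88
tool_pos: [428.6, -195.7, 159.1]
tcp_rot: [-179.9, -0.0, 89.9]
ft_force: [0.6, 0.5, 0.4]
finger_gap: 85.4
grip_force: 0.0
```

{"name": "apply_moves", "arguments": {"deltas": [[0,0,0,0,0,0,1],[0,0,0,0,0,0,1]]}}

```text
time: 6.12
tool_pos: [430.9, -195.5, 160.9]
tcp_rot: [179.9, 0.0, 90.0]
ft_force: [0.2, -0.7, 0.9]
finger_gap: 85.2
grip_force: 0.0
```

```bash
python3 - <<'E'
from det import *
look('B2','b',428,-193)
s,im=pickle.load(open('B2.pkl','rb'));cv2.imwrite('pics/B2.png',im[:,:,::-1])
a=cv2.imread('pics/B2_b.png');cv2.imwrite('pics/B2m.png',np.hstack([cv2.resize(im[:,:,::-1],(480,360)),cv2.resize(a,(320,360))]))
E
```

```text
B2 b x,y,yaw,w,h,area [427.9, -192.8, 13.2, 62.6, 62.3, 3846.3]
```

View pics/B2m.png

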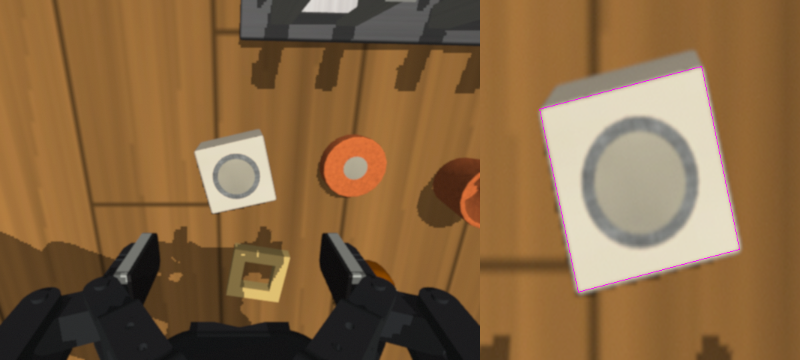

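The wrist view shows the block at (235,178 of the half-scale view), fitted well, with spacer s4 behind it. Next I grasp it.

```bash
python3 - <<'E'
from det import *
plan([(427.9,-192.8,150,103.2,1),(427.9,-192.8,26,103.2,1,16,2),(427.9,-192.8,26,103.2,0,16,6),(427.9,-192.8,150,103.2,0,20),(498.1,-25.2,150,88.9,0,22,3)])
E
```

```text
t 6.175 at [ 430.7 -195.5  160.7] [179.9   0.   90. ] gap 85.3
[[0.02,-0.02,0.09,0,0,-0.72,1],[0.03,-0.03,0.09,0.01,0.01,-0.72,1],[0.02,-0.02,0.09,0,0,-0.72,1],[0.03,-0.02,0.09,0,0,-0.72,1],[0,0,0.52,0,0,0,1],[0,0,0.51,0,0,0,1],[0,0,0.52,0,0,0,1],[0,0,0.52,0,0,0,1]]
[[0,0,0.51,0,0,0,1],[0,0,0.52,0,0,0,1],[0,0,0.51,0,0,0,1],[0,0,0.52,0,0,0,1],[0,0,0,0,0,0,1],[0,0,0,0,0,0,1],[0,0,0,0,0,0,0],[0,0,0,0,0,0,0]]
[[0,0,0,0,0,0,0],[0,0,0,0,0,0,0],[0,0,0,0,0,0,0],[0,0,0,0,0,0,0],[0,0,0,0,0,0,0],[0,0,-0.59,0,0,0,0],[0,0,-0.59,0,0,0,0],[0,0,-0.59,0,0,0,0]]
[[0,0,-0.59,0,0,0,0],[0,0,-0.59,0,0,0,0],[0,0,-0.59,0,0,0,0],[0,0,-0.59,0,0,0,0],[0.54,0.4,0,0,0,0.35,0],[0.56,0.37,0,0,0,0.34,0],[0.57,0.37,0,0,0,0.35,0],[0.57,0.35,0,0,0,0.35,0]]
[[0.59,0.33,0,0,0,0.34,0],[0.59,0.32,0,0,0,0.35,0],[0.6,0.3,0,0,0,0.34,0],[0.61,0.28,0,0,0,0.35,0],[0.62,0.26,0,0,0,0.35,0],[0,0,0,0,0,0,0],[0,0,0,0,0,0,0],[0,0,0,0,0,0,0]]
```

{"name": "apply_moves", "arguments": {"deltas": [[0.02,-0.02,0.09,0,0,-0.72,1],[0.03,-0.03,0.09,0.01,0.01,-0.72,1],[0.02,-0.02,0.09,0,0,-0.72,1],[0.03,-0.02,0.09,0,0,-0.72,1],[0,0,0.52,0,0,0,1],[0,0,0.51,0,0,0,1],[0,0,0.52,0,0,0,1],[0,0,0.52,0,0,0,1]], "grip_force": 40}}

```text
time: 7.18
tool_pos: [426.5, -192.9, 85.7]
tcp_rot: [-179.9, -0.1, 103.1]
ft_force: [-0.1, -0.1, 1.6]
finger_gap: 85.5
grip_force: 0.0
```

{"name": "apply_moves", "arguments": {"deltas": [[0,0,0.51,0,0,0,1],[0,0,0.52,0,0,0,1],[0,0,0.51,0,0,0,1],[0,0,0.52,0,0,0,1],[0,0,0,0,0,0,1],[0,0,0,0,0,0,1],[0,0,0,0,0,0,0],[0,0,0,0,0,0,0]]}}

```text
time: 8.18
tool_pos: [427.5, -193.5, 26.4]
tcp_rot: [180.0, 0.0, 103.1]
ft_force: [-0.4, 0.8, 4.3]
finger_gap: 63.4
grip_force: 45.1
```

{"name": "apply_moves", "arguments": {"deltas": [[0,0,0,0,0,0,0],[0,0,0,0,0,0,0],[0,0,0,0,0,0,0]]}}

```text
time: 8.55
tool_pos: [427.6, -193.5, 26.4]
tcp_rot: [180.0, 0.0, 103.1]
ft_force: [0.4, -0.0, 6.0]
finger_gap: 63.3
grip_force: 45.2
```

{"name": "apply_moves", "arguments": {"deltas": [[0,0,-0.59,0,0,0,0],[0,0,-0.59,0,0,0,0],[0,0,-0.59,0,0,0,0],[0,0,-0.59,0,0,0,0],[0,0,-0.59,0,0,0,0],[0,0,-0.59,0,0,0,0],[0,0,-0.59,0,0,0,0],[0,0,0,0,0,0,0]]}}

```text
time: 9.55
tool_pos: [428.1, -193.8, 151.4]
tcp_rot: [179.9, 0.1, 103.1]
ft_force: [0.6, 0.6, -3.0]
finger_gap: 63.8
grip_force: 45.7
```

{"name": "apply_moves", "arguments": {"deltas": [[0.54,0.4,0,0,0,0.35,0],[0.56,0.37,0,0,0,0.34,0],[0.57,0.37,0,0,0,0.35,0],[0.57,0.35,0,0,0,0.35,0],[0.59,0.33,0,0,0,0.34,0],[0.59,0.32,0,0,0,0.35,0],[0.6,0.3,0,0,0,0.34,0],[0.61,0.28,0,0,0,0.35,0]]}}

```text
time: 10.55
tool_pos: [489.3, -43.6, 148.3]
tcp_rot: [-179.9, -0.0, 90.4]
ft_force: [-0.3, 0.3, -3.0]
finger_gap: 63.3
grip_force: 45.5
```

{"name": "apply_moves", "arguments": {"deltas": [[0.62,0.26,0,0,0,0.35,0],[0,0,0,0,0,0,0],[0,0,0,0,0,0,0],[0,0,0,0,0,0,0]]}}

```text
time: 11.05
tool_pos: [496.9, -26.3, 149.0]
tcp_rot: [-179.9, -0.0, 88.8]
ft_force: [-0.6, 0.1, -3.3]
finger_gap: 63.3
grip_force: 45.4
```

```bash
python3 - <<'E'
from det import *
s=sense();im=snapshot('wrist');cv2.imwrite('pics/H1.png',im[:,:,::-1])
print(s['ft_force'])
# fine view for verification
plan([(498.1,-25.2,143,88.9,0),(498.1,-25.2,106,88.9,0,8),(498.1,-25.2,60,88.9,0,8,1),(498.1,-25.2,56,88.9,0,1)])
E
```

```text
[-0.62588123  0.12786988 -3.27211601]
t 11.1 at [497.  -26.2 149.1] [-179.9   -0.    88.8] gap 63.2
[[0.04,0.04,0.2,-0.01,0,-0.02,0],[0,0,0.25,0,0,0,0],[0,0,0.25,0,0,0,0],[0,0,0.24,0,0,0,0],[0,0,0.25,0,0,0,0],[0,0,0.25,0,0,0,0],[0,0,0.26,0,0,0,0],[0,0,0.25,0,0,0,0]]
[[0,0,0.26,0,0,0,0],[0,0,0.25,0,0,0,0],[0,0,0.26,0,0,0,0],[-0.01,0,0.25,0,0,0,0],[0,0,0,0,0,0,0],[0,0,0.03,0,0,0,0],[0,0,0.02,0,0,0,0],[0,0,0.03,0,0,0,0]]
[[0,0,0.03,0,0,0,0],[0,0,0.02,0,0,0,0]]
```

View pics/H1.png

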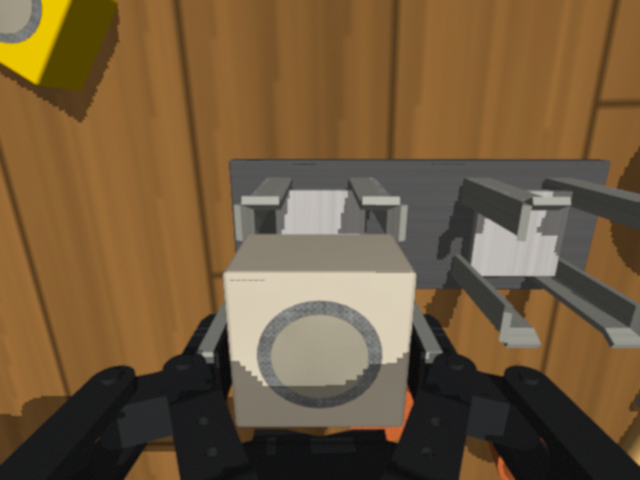

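Block is held square, top corners at (225,271), (414,271), (405,427) and (233,427). The near posts are symmetric about column 321. Now the in-hand offset, then lowering.

```bash
python3 - <<'E'
from det import *
s=sense();C=cam('wrist',s)
c=atz(C,[(225,271),(414,271),(405,427),(233,427)],s['tool_pos'][2]+17.6);print(s['tool_pos'].round(1),c.round(1),c.mean(0).round(1))
E
```

```text
[497.  -26.2 149.1] [[466.9   6.4 166.7]
 [528.5   5.1 166.7]
 [528.9 -59.  166.7]
 [463.5 -57.7 166.7]] [496.9 -26.3 166.7]
```

{"name": "apply_moves", "arguments": {"deltas": [[0.04,0.04,0.2,-0.01,0,-0.02,0],[0,0,0.25,0,0,0,0],[0,0,0.25,0,0,0,0],[0,0,0.24,0,0,0,0],[0,0,0,0,0,0,0]]}}

```text
time: 11.72
tool_pos: [497.8, -24.4, 120.1]
tcp_rot: [-179.9, -0.0, 88.9]
ft_force: [0.6, 0.0, -2.1]
finger_gap: 63.4
grip_force: 45.5
```

{"name": "apply_moves", "arguments": {"deltas": [[-0.02,0.01,0.2,0,0,0,0],[0,0,0.25,0,0,0,0],[0,0,0.25,0,0,0,0],[0,0,0.25,0,0,0,0],[0,0,0,0,0,0,0]]}}

```text
time: 12.35
tool_pos: [498.1, -25.0, 91.6]
tcp_rot: [-179.9, -0.0, 88.9]
ft_force: [-0.0, 1.0, -3.5]
finger_gap: 63.0
grip_force: 45.5
```

{"name": "apply_moves", "arguments": {"deltas": [[0,0,0.25,0,0,0,0],[0,0,0.25,0,0,0,0],[0,0,0.25,0,0,0,0],[0,0,0.25,0,0,0,0],[0,0,0.07,0,0,0,0],[0,0,0,0,0,0,0]]}}

```text
time: 13.1
tool_pos: [498.7, -25.1, 60.3]
tcp_rot: [-180.0, -0.0, 88.9]
ft_force: [-0.3, -0.3, -2.8]
finger_gap: 63.4
grip_force: 45.4
```

{"name": "apply_moves", "arguments": {"deltas": [[0,0,0.08,0,0,0,0],[0,0,0.08,0,0,0,0],[0,0,0.02,0,0,0,0],[0,0,0,0,0,0,0]]}}

```text
time: 13.6
tool_pos: [498.7, -25.1, 55.1]
tcp_rot: [-180.0, -0.0, 88.9]
ft_force: [-0.0, 0.3, -2.5]
finger_gap: 63.0
grip_force: 45.4
```

{"name": "apply_moves", "arguments": {"deltas": [[0,0,0.02,0,0,0,0],[0,0,0,0,0,0,0]]}}

```text
time: 13.85
tool_pos: [498.8, -25.1, 54.5]
tcp_rot: [180.0, -0.0, 88.9]
ft_force: [0.9, -1.0, -2.7]
finger_gap: 63.2
grip_force: 45.4
```

{"name": "apply_moves", "arguments": {"deltas": [[0,0,0.02,0,0,0,0],[0,0,0,0,0,0,0]]}}

```text
time: 14.1
tool_pos: [498.7, -25.1, 53.9]
tcp_rot: [-180.0, -0.0, 88.9]
ft_force: [0.0, -0.9, -1.9]
finger_gap: 63.3
grip_force: 45.4
```

{"name": "apply_moves", "arguments": {"deltas": [[0,0,0.02,0,0,0,0],[0,0,0,0,0,0,0]]}}

```text
time: 14.35
tool_pos: [498.7, -25.1, 53.3]
tcp_rot: [-180.0, -0.0, 88.9]
ft_force: [-0.1, -0.0, -3.1]
finger_gap: 63.7
grip_force: 45.4
```

{"name": "apply_moves", "arguments": {"deltas": [[0,0,0.01,0,0,0,0],[0,0,0,0,0,0,0]]}}

```text
time: 14.6
tool_pos: [498.8, -25.1, 53.0]
tcp_rot: [180.0, -0.0, 88.9]
ft_force: [0.0, 0.6, -2.4]
finger_gap: 63.5
grip_force: 45.4
```

{"name": "apply_moves", "arguments": {"deltas": [[0,0,0.01,0,0,0,0],[0,0,0,0,0,0,0],[0,0,0,0,0,0,1],[0,0,0,0,0,0,1],[0,0,0,0,0,0,1],[0,0,0,0,0,0,1]]}}

```text
time: 15.35
tool_pos: [498.9, -25.1, 52.8]
tcp_rot: [180.0, -0.0, 88.9]
ft_force: [-0.5, -0.6, 0.6]
finger_gap: 85.2
grip_force: 0.0
```

```bash
python3 - <<'E'
from det import *
plan([(498.1,-25.2,160,88.9,1,20),(427,211,160,77.7,1,28,3)])
E
```

```text
t 15.35 at [498.9 -25.1  52.8] [180.   -0.   88.9] gap 85.2
[[0,0,-0.6,0,0,0,1],[0,-0.01,-0.59,0,0,0,1],[0,0,-0.6,0,0,0,1],[0,-0.01,-0.59,0,0,0,1],[0,0,-0.6,0,0,0,1],[0,-0.01,-0.59,0,-0.01,0.01,1],[0.87,-0.28,0,0,0,0.27,1],[0.86,-0.3,0,0,0,0.27,1]]
[[0.86,-0.32,0,0,0,0.27,1],[0.85,-0.33,0,0,0,0.27,1],[0.84,-0.35,0,0,0,0.27,1],[0.83,-0.38,0,0,0,0.28,1],[0.83,-0.39,0,0,0,0.27,1],[0.82,-0.41,-0.01,0,0,0.27,1],[0.8,-0.42,0,0,0,0.27,1],[0,0,0,0,0,0,1]]
[[0,0,0,0,0,0,1],[0,0,0,0,0,0,1]]
```

{"name": "apply_moves", "arguments": {"deltas": [[0,0,-0.6,0,0,0,1],[0,-0.01,-0.59,0,0,0,1],[0,0,-0.6,0,0,0,1],[0,-0.01,-0.59,0,0,0,1],[0,0,-0.6,0,0,0,1],[0,-0.01,-0.59,0,-0.01,0.01,1],[0.87,-0.28,0,0,0,0.27,1],[0.86,-0.3,0,0,0,0.27,1]]}}

```text
time: 16.35
tool_pos: [482.1, 27.7, 160.8]
tcp_rot: [180.0, 0.0, 86.3]
ft_force: [-0.6, -0.1, -0.5]
finger_gap: 85.5
grip_force: 0.0
```

{"name": "apply_moves", "arguments": {"deltas": [[0.86,-0.32,0,0,0,0.27,1],[0.85,-0.33,0,0,0,0.27,1],[0.84,-0.35,0,0,0,0.27,1],[0.83,-0.38,0,0,0,0.28,1],[0.83,-0.39,0,0,0,0.27,1],[0.82,-0.41,-0.01,0,0,0.27,1],[0.8,-0.42,0,0,0,0.27,1],[0,0,0,0,0,0,1]]}}

```text
time: 17.35
tool_pos: [426.4, 212.1, 160.5]
tcp_rot: [-180.0, 0.0, 77.8]
ft_force: [-0.4, -0.3, 0.1]
finger_gap: 85.3
grip_force: 0.0
```

{"name": "apply_moves", "arguments": {"deltas": [[0,0,0,0,0,0,1],[0,0,0,0,0,0,1]]}}

```text
time: 17.6
tool_pos: [427.2, 210.1, 160.1]
tcp_rot: [180.0, 0.0, 77.7]
ft_force: [0.4, 0.2, -0.3]
finger_gap: 85.1
grip_force: 0.0
```

```bash
cat > step.py <<'E'
from det import *
def pick(name,kind,x,y,tz,pocket,zc,z0=0):
    """look, refine, plan pick at TCP height tz and carry to pocket at TCP height zc"""
    o=look(name,kind,x,y,z0)
    if not o: return
    X,Y,a=o[:3]; yaw=90+a if kind!='d' else 88.9
    px,py=pocket
    plan([(X,Y,max(tz+30,60),yaw,1,26),(X,Y,tz,yaw,1,14,2),(X,Y,tz,yaw,0,16,5),(X,Y,zc,yaw,0,22,1)])
    print('carry');
NEAR=(498.1,-25.2);FAR=(638.1,-28.0)
E
python3 -c "
from step import *
pick('B1','b',427,211,26,FAR,155)"
```

```text
B1 b x,y,yaw,w,h,area [422.8, 214.4, -12.6, 62.2, 62.5, 3835.5]
t 17.65 at [427.2 210.2 160.1] [180.    0.   77.6] gap 85.2
[[0.03,-0.04,0.83,0,0,0.01,1],[0.02,-0.05,0.84,0,0,0.02,1],[0.03,-0.04,0.83,0,0,0.01,1],[0.03,-0.04,0.84,0,0.01,0.01,1],[0,0,0.38,0,0,0,1],[0,0,0.37,0,0,0,1],[0,0,0.38,0,0,0,1],[0,0,0,0,0,0,1]]
[[0,0,0,0,0,0,1],[0,0,0,0,0,0,0],[0,0,0,0,0,0,0],[0,0,0,0,0,0,0],[0,0,0,0,0,0,0],[0,0,0,0,0,0,0],[0,0,0,0,0,0,0],[0,0,-0.72,0,0,0,0]]
[[0,0,-0.71,0,0,0,0],[0,0,-0.72,0,0,0,0],[0,0,-0.72,0,0,0,0],[0,0,-0.71,0,0,0,0],[0,0,-0.72,0,0,0,0],[0,0,0,0,0,0,0]]
carry
```

{"name": "apply_moves", "arguments": {"deltas": [[0.03,-0.04,0.83,0,0,0.01,1],[0.02,-0.05,0.84,0,0,0.02,1],[0.03,-0.04,0.83,0,0,0.01,1],[0.03,-0.04,0.84,0,0.01,0.01,1],[0,0,0.38,0,0,0,1],[0,0,0.37,0,0,0,1],[0,0,0.38,0,0,0,1],[0,0,0,0,0,0,1]]}}

```text
time: 18.65
tool_pos: [422.2, 214.9, 25.2]
tcp_rot: [-179.9, 0.0, 77.5]
ft_force: [0.1, 0.4, 0.1]
finger_gap: 85.5
grip_force: 0.0
```

{"name": "apply_moves", "arguments": {"deltas": [[0,0,0,0,0,0,1],[0,0,0,0,0,0,0],[0,0,0,0,0,0,0],[0,0,0,0,0,0,0],[0,0,0,0,0,0,0],[0,0,0,0,0,0,0]]}}

```text
time: 19.4
tool_pos: [423.2, 215.4, 26.7]
tcp_rot: [179.9, -0.1, 77.5]
ft_force: [-1.7, -0.8, 5.9]
finger_gap: 63.3
grip_force: 45.2
```

{"name": "apply_moves", "arguments": {"deltas": [[0,0,-0.71,0,0,0,0],[0,0,-0.72,0,0,0,0],[0,0,-0.72,0,0,0,0],[0,0,-0.71,0,0,0,0],[0,0,-0.72,0,0,0,0],[0,0,-0.72,0,0,0,0],[0,0,0,0,0,0,0]]}}

```text
time: 20.27
tool_pos: [423.7, 215.5, 156.4]
tcp_rot: [179.8, -0.1, 77.5]
ft_force: [-0.3, -0.7, -2.6]
finger_gap: 63.5
grip_force: 45.7
```

```bash
python3 -c "
from step import *
plan([(*FAR,155,88.9,0,24,3)])"
```

```text
t 20.275 at [423.7 215.5 156.4] [ 1.798e+02 -1.000e-01  7.750e+01] gap 63.5
[[-0.46,0.62,0,0,0,-0.18,0],[-0.46,0.62,0.01,0.01,0,-0.18,0],[-0.47,0.61,0,0,-0.01,-0.17,0],[-0.48,0.61,0.01,0,0,-0.18,0],[-0.49,0.59,0,0,0,-0.18,0],[-0.5,0.59,0,0.01,0,-0.18,0],[-0.51,0.59,0.01,0,0,-0.18,0],[-0.51,0.57,0,0,0,-0.18,0]]
[[-0.53,0.57,0,0,-0.01,-0.17,0],[-0.53,0.56,0.01,0.01,0,-0.18,0],[-0.54,0.55,0,0,0,-0.18,0],[-0.55,0.55,0,0,0,-0.18,0],[-0.55,0.54,0.01,0.01,0,-0.18,0],[-0.56,0.53,0,0,0,-0.17,0],[0,0,0,0,0,0,0],[0,0,0,0,0,0,0]]
[[0,0,0,0,0,0,0]]
```

{"name": "apply_moves", "arguments": {"deltas": [[-0.46,0.62,0,0,0,-0.18,0],[-0.46,0.62,0.01,0.01,0,-0.18,0],[-0.47,0.61,0,0,-0.01,-0.17,0],[-0.48,0.61,0.01,0,0,-0.18,0],[-0.49,0.59,0,0,0,-0.18,0],[-0.5,0.59,0,0.01,0,-0.18,0],[-0.51,0.59,0.01,0,0,-0.18,0],[-0.51,0.57,0,0,0,-0.18,0]]}}

```text
time: 21.28
tool_pos: [544.6, 75.4, 151.9]
tcp_rot: [-179.8, 0.0, 84.0]
ft_force: [-0.3, -0.1, -2.5]
finger_gap: 63.2
grip_force: 45.6
```

{"name": "apply_moves", "arguments": {"deltas": [[-0.53,0.57,0,0,-0.01,-0.17,0],[-0.53,0.56,0.01,0.01,0,-0.18,0],[-0.54,0.55,0,0,0,-0.18,0],[-0.55,0.55,0,0,0,-0.18,0],[-0.55,0.54,0.01,0.01,0,-0.18,0],[-0.56,0.53,0,0,0,-0.17,0],[0,0,0,0,0,0,0],[0,0,0,0,0,0,0]]}}

```text
time: 22.28
tool_pos: [636.1, -27.9, 151.6]
tcp_rot: [-179.7, 0.0, 88.9]
ft_force: [0.2, 1.0, -2.3]
finger_gap: 63.0
grip_force: 45.6
```

{"name": "apply_moves", "arguments": {"deltas": [[0,0,0,0,0,0,0]]}}

```text
time: 22.4
tool_pos: [636.5, -27.6, 152.5]
tcp_rot: [-179.8, 0.0, 88.9]
ft_force: [-0.8, -0.5, -2.3]
finger_gap: 63.5
grip_force: 45.6
```

```bash
python3 - <<'E'
from step import *
s=sense();im=snapshot('wrist');C=cam('wrist',s)
H['b']=17.6
detect('h2','b',*s['tool_pos'][:2],s['tool_pos'][2],50,C,im)
plan([(638.1,-27.5,120,88.9,0,12,2),(638.1,-27.5,59,88.9,0,8,2)])
E
```

```text
h2 b x,y,yaw,w,h,area [636.7, -16.1, -0.9, 61.8, 37.8, 1187.6]
t 22.45 at [636.6 -27.7 152.8] [-179.8    0.    88.9] gap 63.6
[[0,0.02,0.36,-0.02,0,0,0],[0,0.02,0.37,-0.01,0.01,0,0],[0.01,0.01,0.36,-0.02,0,0,0],[0,0,0,0,0,0,0],[0,0,0,0,0,0,0],[0,0,0.25,0,0,0,0],[0,0,0.26,0,0,0,0],[0,0,0.25,0,0,0,0]]
[[0,0,0.26,0,0,0,0],[0,0,0.25,0,0,0,0],[0,0,0.26,0,0,0,0],[0,0,0.25,0,0,0,0],[0,0,0.26,0,0,0,0],[0,0,0,0,0,0,0],[0,0,0,0,0,0,0]]
```

View pics/h2_b.png

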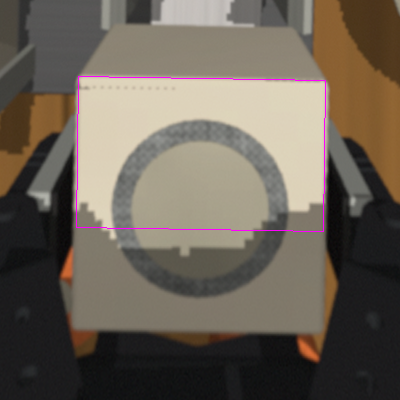

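The rectified in-hand view shows the block square, top edge at row 77 and bottom edge at row 332. That puts it about 1.1 mm off towards -y, so I shift +0.6 mm while lowering.

{"name": "apply_moves", "arguments": {"deltas": [[0.01,0.02,0.36,-0.02,0,0,0],[0.01,0.02,0.37,-0.01,0.01,0,0],[0.01,0.01,0.36,-0.02,0,0,0],[0,0,0,0,0,0,0],[0,0,0,0,0,0,0],[0,0,0.25,0,0,0,0],[0,0,0.26,0,0,0,0]]}}

```text
time: 23.32
tool_pos: [638.9, -27.5, 105.1]
tcp_rot: [179.9, 0.0, 88.9]
ft_force: [0.4, 1.2, -2.8]
finger_gap: 63.2
grip_force: 45.6
```

{"name": "apply_moves", "arguments": {"deltas": [[0,0,0,0,0,0,0]]}}

```text
time: 23.45
tool_pos: [637.9, -27.4, 103.9]
tcp_rot: [-179.9, -0.0, 88.9]
ft_force: [0.3, 0.7, -2.0]
finger_gap: 63.4
grip_force: 45.5
```

{"name": "apply_moves", "arguments": {"deltas": [[0,0,0.25,0,0,0,0],[0,0,0.25,0,0,0,0],[0,0,0.25,0,0,0,0],[0,0,0.25,0,0,0,0],[0,0,0.25,0,0,0,0],[0,0,0.25,0,0,0,0],[0,0,0,0,0,0,0],[0,0,0,0,0,0,0]]}}

```text
time: 24.45
tool_pos: [638.8, -27.5, 60.4]
tcp_rot: [179.9, 0.0, 88.9]
ft_force: [-0.3, 0.1, -2.5]
finger_gap: 63.4
grip_force: 45.5
```

{"name": "apply_moves", "arguments": {"deltas": [[0,0,0.03,0,0,0,0],[0,0,0.02,0,0,0,0],[0,0,0,0,0,0,0]]}}

```text
time: 24.82
tool_pos: [638.6, -27.5, 58.7]
tcp_rot: [179.9, 0.0, 88.9]
ft_force: [0.3, 0.2, -2.5]
finger_gap: 63.2
grip_force: 45.5
```

{"name": "apply_moves", "arguments": {"deltas": [[0,0,0.02,0,0,0,0],[0,0,0,0,0,0,0]]}}

```text
time: 25.08
tool_pos: [638.6, -27.5, 58.0]
tcp_rot: [180.0, 0.0, 88.9]
ft_force: [0.3, -0.8, -2.2]
finger_gap: 63.6
grip_force: 45.5
```

Now down to about 55, then in small steps.

{"name": "apply_moves", "arguments": {"deltas": [[0,0,0.05,0,0,0,0],[0,0,0.04,0,0,0,0],[0,0,0,0,0,0,0]]}}

```text
time: 25.45
tool_pos: [638.5, -27.4, 55.2]
tcp_rot: [180.0, -0.0, 88.9]
ft_force: [-0.6, -0.1, -2.1]
finger_gap: 63.2
grip_force: 45.5
```

{"name": "apply_moves", "arguments": {"deltas": [[0,0,0.02,0,0,0,0],[0,0,0,0,0,0,0]]}}

```text
time: 25.7
tool_pos: [638.6, -27.5, 54.7]
tcp_rot: [180.0, 0.0, 88.9]
ft_force: [-0.9, 0.9, -2.3]
finger_gap: 63.1
grip_force: 45.5
```

{"name": "apply_moves", "arguments": {"deltas": [[0,0,0.02,0,0,0,0],[0,0,0,0,0,0,0]]}}

```text
time: 25.95
tool_pos: [638.7, -27.5, 54.3]
tcp_rot: [179.9, 0.0, 88.9]
ft_force: [0.7, -1.0, -1.9]
finger_gap: 63.5
grip_force: 45.8
```

{"name": "apply_moves", "arguments": {"deltas": [[0,0,0.02,0,0,0,0],[0,0,0,0,0,0,0]]}}

```text
time: 26.2
tool_pos: [638.8, -27.5, 54.3]
tcp_rot: [179.9, 0.0, 88.9]
ft_force: [-3.2, 0.7, 4.9]
finger_gap: 63.3
grip_force: 46.4
```

{"name": "apply_moves", "arguments": {"deltas": [[0,0,0.01,0,0,0,0],[0,0,0,0,0,0,0]]}}

```text
time: 26.45
tool_pos: [638.8, -27.5, 54.3]
tcp_rot: [179.9, 0.0, 88.9]
ft_force: [-4.9, 0.8, 7.4]
finger_gap: 63.2
grip_force: 46.9
```

{"name": "apply_moves", "arguments": {"deltas": [[0,0,0.01,0,0,0,0],[0,0,0,0,0,0,0]]}}

```text
time: 26.7
tool_pos: [638.8, -27.5, 54.2]
tcp_rot: [179.9, 0.0, 88.9]
ft_force: [-5.9, -0.0, 9.8]
finger_gap: 63.2
grip_force: 47.1
```

{"name": "apply_moves", "arguments": {"deltas": [[0,0,-0.01,0,0,0,0],[0,0,0,0,0,0,1],[0,0,0,0,0,0,1],[0,0,0,0,0,0,1],[0,0,0,0,0,0,1]]}}

```text
time: 27.32
tool_pos: [638.6, -27.5, 53.2]
tcp_rot: [180.0, 0.0, 88.9]
ft_force: [-0.1, -0.2, -1.2]
finger_gap: 85.9
grip_force: 0.0
```

```bash
python3 - <<'E'
from det import *
plan([(638.5,-27.5,150,88.9,1,20),(453,-324,140,88.9,1,29,3)])
E
```

```text
t 27.325 at [638.6 -27.5  53.2] [180.    0.   88.9] gap 85.9
[[0,0,-0.65,0,0,0,1],[0,0,-0.64,0,0,0,1],[0,0,-0.65,0.01,0,0,1],[0,0,-0.64,0,0,0,1],[0,0,-0.65,0,0,-0.01,1],[-0.77,-0.46,0.03,0,0,0,1],[-0.77,-0.46,0.02,0,0,0,1],[-0.77,-0.46,0.03,0,0,0,1]]
[[-0.77,-0.47,0.02,0,0,0,1],[-0.77,-0.46,0.03,0,0,0,1],[-0.76,-0.46,0.03,0,0,0,1],[-0.77,-0.46,0.02,0,0,0,1],[-0.77,-0.46,0.03,0,0,0,1],[-0.77,-0.46,0.02,0,0,0,1],[-0.77,-0.46,0.03,0,0,0,1],[-0.77,-0.47,0.02,0,0,0,1]]
[[-0.77,-0.46,0.03,0,0,0,1],[-0.77,-0.46,0.03,0,0,0,1],[0,0,0,0,0,0,1],[0,0,0,0,0,0,1],[0,0,0,0,0,0,1]]
```

{"name": "apply_moves", "arguments": {"deltas": [[0,0,-0.65,0,0,0,1],[0,0,-0.64,0,0,0,1],[0,0,-0.65,0.01,0,0,1],[0,0,-0.64,0,0,0,1],[0,0,-0.65,0,0,-0.01,1],[-0.77,-0.46,0.03,0,0,0,1],[-0.77,-0.46,0.02,0,0,0,1],[-0.77,-0.46,0.03,0,0,0,1]]}}

```text
time: 28.32
tool_pos: [595.6, -96.6, 148.7]
tcp_rot: [180.0, 0.0, 88.9]
ft_force: [-0.4, -0.0, -0.5]
finger_gap: 85.4
grip_force: 0.0
```

{"name": "apply_moves", "arguments": {"deltas": [[-0.77,-0.47,0.02,0,0,0,1],[-0.77,-0.46,0.03,0,0,0,1],[-0.76,-0.46,0.03,0,0,0,1],[-0.77,-0.46,0.02,0,0,0,1],[-0.77,-0.46,0.03,0,0,0,1],[-0.77,-0.46,0.02,0,0,0,1],[-0.77,-0.46,0.03,0,0,0,1],[-0.77,-0.47,0.02,0,0,0,1]]}}

```text
time: 29.32
tool_pos: [481.0, -279.2, 142.6]
tcp_rot: [180.0, 0.0, 88.9]
ft_force: [0.5, -0.4, -1.3]
finger_gap: 85.6
grip_force: 0.0
```

{"name": "apply_moves", "arguments": {"deltas": [[-0.77,-0.46,0.03,0,0,0,1],[-0.77,-0.46,0.03,0,0,0,1],[0,0,0,0,0,0,1],[0,0,0,0,0,0,1],[0,0,0,0,0,0,1]]}}

```text
time: 29.95
tool_pos: [453.5, -323.4, 140.2]
tcp_rot: [180.0, -0.0, 89.0]
ft_force: [-0.3, -0.1, -0.1]
finger_gap: 85.5
grip_force: 0.0
```

```bash
python3 -c "
from step import *
pick('S4','s',453,-324,16,NEAR,140)
a=cv2.imread('pics/S4_s.png');s,im=pickle.load(open('S4.pkl','rb'))
cv2.imwrite('pics/S4m.png',np.hstack([cv2.resize(im[:,:,::-1],(480,360)),cv2.resize(a,(320,360))]))"
```

```text
S4 s x,y,yaw,w,h,area [451.7, -325.8, -9.7, 64.7, 65.0, 4146.9]
t 30.0 at [ 453.5 -323.4  140.2] [180.  -0.  89.] gap 85.5
[[-0.02,-0.01,0.67,0,0,0.47,1],[-0.02,-0.02,0.67,0,0,0.48,1],[-0.02,-0.01,0.66,0,0,0.47,1],[-0.03,-0.01,0.67,0,0,0.47,1],[0,0,0.37,0,0,0,1],[0,0,0.36,0,0,0,1],[0,0,0.37,0,0,0,1],[0,0,0.37,0,0,0,1]]
[[0,0,0,0,0,0,1],[0,0,0,0,0,0,1],[0,0,0,0,0,0,0],[0,0,0,0,0,0,0],[0,0,0,0,0,0,0],[0,0,0,0,0,0,0],[0,0,0,0,0,0,0],[0,0,0,0,0,0,0]]
[[0,0,-0.69,0,0,0,0],[0,0,-0.69,0,0,0,0],[0,0,-0.69,0,0,0,0],[0,0,-0.69,0,0,0,0],[0,0,-0.69,0,0,0,0],[0,0,-0.68,0,0,0,0],[0,0,0,0,0,0,0]]
carry
```

View pics/S4m.png

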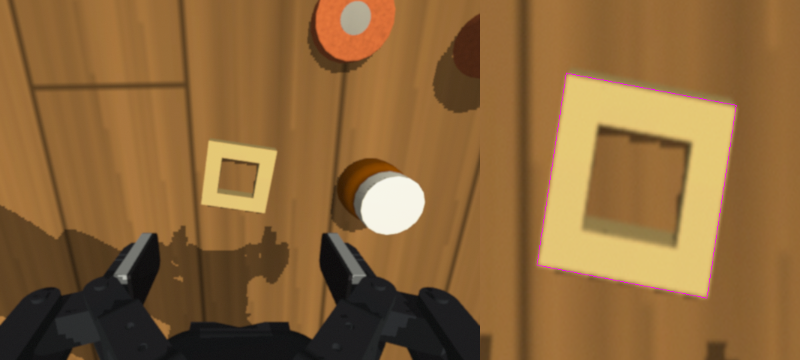

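The spacer fit is clean, centred at (240,177) of the half-scale view, and the jar is well clear. Now grasp it.

{"name": "apply_moves", "arguments": {"deltas": [[-0.02,-0.01,0.67,0,0,0.47,1],[-0.02,-0.02,0.67,0,0,0.48,1],[-0.02,-0.01,0.66,0,0,0.47,1],[-0.03,-0.01,0.67,0,0,0.47,1],[0,0,0.37,0,0,0,1],[0,0,0.36,0,0,0,1],[0,0,0.37,0,0,0,1],[0,0,0.37,0,0,0,1]], "grip_force": 30}}

```text
time: 31.0
tool_pos: [451.5, -326.9, 15.5]
tcp_rot: [180.0, 0.0, 80.3]
ft_force: [0.0, 0.2, -0.1]
finger_gap: 85.3
grip_force: 0.0
```

{"name": "apply_moves", "arguments": {"deltas": [[0,0,0,0,0,0,1],[0,0,0,0,0,0,1],[0,0,0,0,0,0,0],[0,0,0,0,0,0,0],[0,0,0,0,0,0,0],[0,0,0,0,0,0,0],[0,0,0,0,0,0,0]]}}

```text
time: 31.88
tool_pos: [451.8, -327.1, 16.7]
tcp_rot: [179.9, 0.0, 80.3]
ft_force: [-1.3, 0.8, 5.4]
finger_gap: 63.0
grip_force: 33.4
```

{"name": "apply_moves", "arguments": {"deltas": [[0,0,-0.69,0,0,0,0],[0,0,-0.69,0,0,0,0],[0,0,-0.69,0,0,0,0],[0,0,-0.69,0,0,0,0],[0,0,-0.69,0,0,0,0],[0,0,-0.68,0,0,0,0],[0,0,0,0,0,0,0]]}}

```text
time: 32.75
tool_pos: [452.2, -327.5, 141.4]
tcp_rot: [179.8, 0.1, 80.3]
ft_force: [-0.1, -0.3, -0.6]
finger_gap: 62.8
grip_force: 33.2
```

```bash
python3 -c "
from step import *
plan([(*NEAR,135,88.9,0,26,3)])"
```

```text
t 32.75 at [ 452.2 -327.5  141.4] [1.798e+02 1.000e-01 8.030e+01] gap 62.8
[[0.85,-0.02,0.02,0,0,-0.16,0],[0.85,0,0.01,0.01,0,-0.15,0],[0.85,0,0.02,0,0.01,-0.16,0],[0.85,0.02,0.02,0,0,-0.16,0],[0.85,0.02,0.01,0.01,0,-0.16,0],[0.84,0.04,0.02,0,0,-0.15,0],[0.85,0.05,0.02,0,0.01,-0.16,0],[0.85,0.06,0.01,0,0,-0.16,0]]
[[0.85,0.07,0.02,0.01,0,-0.15,0],[0.84,0.08,0.02,0,0,-0.16,0],[0.85,0.09,0.02,0,0,-0.16,0],[0.84,0.1,0.01,0.01,0.01,-0.15,0],[0,0,0,0,0,0,0],[0,0,0,0,0,0,0],[0,0,0,0,0,0,0]]
```

{"name": "apply_moves", "arguments": {"deltas": [[0.85,-0.02,0.02,0,0,-0.16,0],[0.85,0,0.01,0.01,0,-0.15,0],[0.85,0,0.02,0,0.01,-0.16,0],[0.85,0.02,0.02,0,0,-0.16,0],[0.85,0.02,0.01,0.01,0,-0.16,0],[0.84,0.04,0.02,0,0,-0.15,0],[0.85,0.05,0.02,0,0.01,-0.16,0],[0.85,0.06,0.01,0,0,-0.16,0]]}}

```text
time: 33.75
tool_pos: [481.2, -124.0, 134.4]
tcp_rot: [-179.8, -0.1, 86.1]
ft_force: [1.1, -0.3, -0.5]
finger_gap: 62.9
grip_force: 33.2
```

{"name": "apply_moves", "arguments": {"deltas": [[0.85,0.07,0.02,0.01,0,-0.15,0],[0.84,0.08,0.02,0,0,-0.16,0],[0.85,0.09,0.02,0,0,-0.16,0],[0.81,0.1,0.01,0.01,0.01,-0.15,0],[0,0,0,0,0,0,0],[0,0,0,0,0,0,0],[0,0,0,0,0,0,0]]}}

```text
time: 34.62
tool_pos: [497.0, -25.9, 133.6]
tcp_rot: [-179.8, -0.1, 88.8]
ft_force: [-0.7, 0.7, -0.2]
finger_gap: 62.6
grip_force: 33.2
```

```bash
python3 -c "
from step import *
s=sense();im=snapshot('wrist');C=cam('wrist',s)
H['s']=0
t=s['tool_pos']
detect('h3','s',t[0],t[1],t[2]-16.7+14,50,C,im)
plan([(498.1,-26.3,113,88.9,0,10,2),(498.1,-26.3,92,88.9,0,7,2)])"
```

```text
h3 s x,y,yaw,w,h,area [497.0, -20.5, -1.1, 64.6, 55.6, 1890.7]
t 34.675 at [497.  -25.9 133.7] [-1.798e+02 -1.000e-01  8.880e+01] gap 62.7
[[0,0.01,0.23,-0.01,-0.01,-0.01,0],[-0.01,0.01,0.23,-0.02,-0.01,0,0],[0,0.02,0.23,-0.01,-0.01,-0.01,0],[0,0,0,0,0,0,0],[0,0,0,0,0,0,0],[0,0,0.18,0,0,0,0],[0,0,0.17,0,0,0,0],[0,0,0.18,0,0,0,0]]
[[0,0,0.17,0,0,0,0],[0,0,0,0,0,0,0],[0,0,0,0,0,0,0]]
```

View pics/h3_s.png

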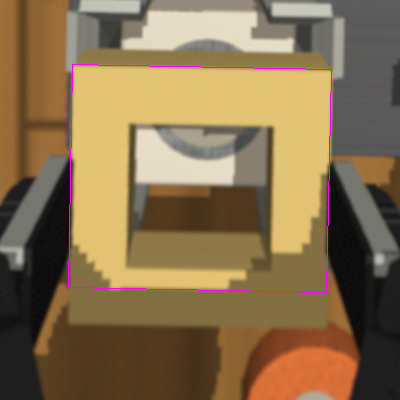

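In the rectified view the spacer is held square, rows 67 to 327, sitting about +0.7 mm in hand. The planned y of -26.3 fits that, so I lower.

{"name": "apply_moves", "arguments": {"deltas": [[0,0.01,0.23,-0.01,-0.01,-0.01,0],[-0.01,0.01,0.23,-0.02,-0.01,0,0],[0,0.02,0.23,-0.01,-0.01,-0.01,0],[0,0,0,0,0,0,0],[0,0,0,0,0,0,0],[0,0,0.18,0,0,0,0],[0,0,0.17,0,0,0,0],[0,0,0,0,0,0,0]]}}

```text
time: 35.67
tool_pos: [497.9, -25.4, 102.0]
tcp_rot: [-179.9, -0.0, 89.0]
ft_force: [-0.3, -0.5, -0.6]
finger_gap: 63.1
grip_force: 33.2
```

{"name": "apply_moves", "arguments": {"deltas": [[0,0,0.18,0,0,0,0],[0,0,0.17,0,0,0,0],[0,0,0,0,0,0,0],[0,0,0,0,0,0,0]]}}

```text
time: 36.17
tool_pos: [498.4, -25.5, 92.3]
tcp_rot: [180.0, -0.0, 89.0]
ft_force: [-0.2, 0.6, -0.2]
finger_gap: 63.2
grip_force: 33.2
```

{"name": "apply_moves", "arguments": {"deltas": [[0,0,0.03,0,0,0,0],[0,0,0.03,0,0,0,0],[0,0,0,0,0,0,0]]}}

```text
time: 36.55
tool_pos: [498.4, -25.5, 90.4]
tcp_rot: [180.0, -0.0, 89.0]
ft_force: [-0.4, -0.5, -0.6]
finger_gap: 62.6
grip_force: 33.2
```

{"name": "apply_moves", "arguments": {"deltas": [[-0.02,0,0.04,0,0,0,0],[0,0,0.02,0,0,0,0],[0,0,0,0,0,0,0]]}}

```text
time: 36.92
tool_pos: [498.3, -26.1, 88.6]
tcp_rot: [-180.0, -0.0, 89.0]
ft_force: [-0.8, -0.6, -0.7]
finger_gap: 63.0
grip_force: 33.2
```

{"name": "apply_moves", "arguments": {"deltas": [[0,0,0.02,0,0,0,0],[0,0,0,0,0,0,0]]}}

```text
time: 37.17
tool_pos: [498.4, -26.1, 88.0]
tcp_rot: [180.0, -0.0, 89.0]
ft_force: [-0.4, 0.7, 0.1]
finger_gap: 62.9
grip_force: 33.2
```

{"name": "apply_moves", "arguments": {"deltas": [[0,0,0.02,0,0,0,0],[0,0,0,0,0,0,0]]}}

```text
time: 37.42
tool_pos: [498.3, -26.1, 87.4]
tcp_rot: [180.0, -0.0, 89.0]
ft_force: [-0.0, -0.5, -0.2]
finger_gap: 62.7
grip_force: 33.2
```

{"name": "apply_moves", "arguments": {"deltas": [[0,0,0.02,0,0,0,0],[0,0,0,0,0,0,0]]}}

```text
time: 37.67
tool_pos: [498.3, -26.1, 86.8]
tcp_rot: [180.0, -0.0, 89.0]
ft_force: [-0.4, 0.5, -0.7]
finger_gap: 62.8
grip_force: 33.2
```

{"name": "apply_moves", "arguments": {"deltas": [[0,0,0.01,0,0,0,0],[0,0,0,0,0,0,0]]}}

```text
time: 37.92
tool_pos: [498.4, -26.1, 86.7]
tcp_rot: [180.0, -0.0, 89.0]
ft_force: [-1.2, -0.2, 2.1]
finger_gap: 62.9
grip_force: 33.4
```

{"name": "apply_moves", "arguments": {"deltas": [[0,0,0.01,0,0,0,0],[0,0,0,0,0,0,0]]}}

```text
time: 38.17
tool_pos: [498.5, -26.1, 86.7]
tcp_rot: [180.0, -0.0, 89.0]
ft_force: [-2.9, -1.0, 5.0]
finger_gap: 63.0
grip_force: 33.7
```

{"name": "apply_moves", "arguments": {"deltas": [[0,0,-0.01,0,0,0,0],[0,0,0,0,0,0,1],[0,0,0,0,0,0,1],[0,0,0,0,0,0,1],[0,0,0,0,0,0,1]]}}

```text
time: 38.8
tool_pos: [498.3, -26.1, 86.5]
tcp_rot: [180.0, -0.0, 89.0]
ft_force: [-0.1, 0.1, -0.1]
finger_gap: 85.2
grip_force: 0.0
```

```bash
python3 - <<'E'
from det import *
plan([(498.4,-26,140,88.9,1,20),(436,337,140,78.2,1,29,3)])
E
```

```text
t 38.8 at [498.3 -26.1  86.5] [180.  -0.  89.] gap 85.2
[[0,0,-0.59,0,0,0,1],[0,0,-0.6,0,0,0.01,1],[0,0,-0.59,0,0,0,1],[0.93,-0.18,0,0,0,0.18,1],[0.92,-0.19,0,0,0,0.18,1],[0.93,-0.2,0,0,0,0.18,1],[0.91,-0.22,0,0,0,0.18,1],[0.92,-0.23,0,0,0,0.18,1]]
[[0.91,-0.24,0,0,0,0.18,1],[0.91,-0.26,0,0,0,0.18,1],[0.91,-0.27,0,0,0,0.18,1],[0.9,-0.28,0,0,0,0.18,1],[0.9,-0.3,0,0,0,0.18,1],[0.89,-0.31,0,0,0,0.18,1],[0.89,-0.32,0,0,0,0.18,1],[0.88,-0.33,0,0,0,0.18,1]]
[[0,0,0,0,0,0,1],[0,0,0,0,0,0,1],[0,0,0,0,0,0,1]]
```

{"name": "apply_moves", "arguments": {"deltas": [[0,0,-0.59,0,0,0,1],[0,0,-0.6,0,0,0.01,1],[0,0,-0.59,0,0,0,1],[0.93,-0.18,0,0,0,0.18,1],[0.92,-0.19,0,0,0,0.18,1],[0.93,-0.2,0,0,0,0.18,1],[0.91,-0.22,0,0,0,0.18,1],[0.92,-0.23,0,0,0,0.18,1]]}}

```text
time: 39.8
tool_pos: [474.7, 114.5, 141.5]
tcp_rot: [179.9, -0.0, 84.8]
ft_force: [0.9, 0.4, 0.2]
finger_gap: 85.1
grip_force: 0.0
```

{"name": "apply_moves", "arguments": {"deltas": [[0.91,-0.24,0,0,0,0.18,1],[0.91,-0.26,0,0,0,0.18,1],[0.91,-0.27,0,0,0,0.18,1],[0.9,-0.28,0,0,0,0.18,1],[0.9,-0.3,0,0,0,0.18,1],[0.89,-0.31,0,0,0,0.18,1],[0.89,-0.32,0,0,0,0.18,1],[0.88,-0.33,0,0,0,0.18,1]]}}

```text
time: 40.8
tool_pos: [436.3, 338.2, 141.6]
tcp_rot: [179.9, -0.1, 78.2]
ft_force: [0.7, -0.3, -0.0]
finger_gap: 85.5
grip_force: 0.0
```

{"name": "apply_moves", "arguments": {"deltas": [[0,0,0,0,0,0,1],[0,0,0,0,0,0,1],[0,0,0,0,0,0,1]]}}

```text
time: 41.18
tool_pos: [436.4, 336.2, 140.3]
tcp_rot: [180.0, -0.0, 78.2]
ft_force: [-0.1, -0.2, -1.1]
finger_gap: 85.4
grip_force: 0.0
```

```bash
python3 -c "
from step import *
pick('S3','s',435,338,16,NEAR,140)"
```

```text
S3 s x,y,yaw,w,h,area [435.5, 338.8, -11.9, 64.7, 64.7, 4135.3]
t 41.225 at [436.4 336.2 140.3] [180.   -0.   78.1] gap 85.5
[[0.02,-0.01,0.67,0,0,0,1],[0.02,-0.01,0.67,0,0,0,1],[0.02,-0.02,0.67,0,0,0.01,1],[0.02,-0.01,0.67,0,0,0,1],[0,0,0.37,0,0,0,1],[0,0,0.36,0,0,0,1],[0,0,0.37,0,0,0,1],[0,0,0.36,0,0,0,1]]
[[0,0,0,0,0,0,1],[0,0,0,0,0,0,1],[0,0,0,0,0,0,0],[0,0,0,0,0,0,0],[0,0,0,0,0,0,0],[0,0,0,0,0,0,0],[0,0,0,0,0,0,0],[0,0,0,0,0,0,0]]
[[0,0,-0.69,0,0,0,0],[0,0,-0.69,0,0,0,0],[0,0,-0.69,0,0,0,0],[0,0,-0.68,0,0,0,0],[0,0,-0.69,0,0,0,0],[0,0,-0.69,0,0,0,0],[0,0,0,0,0,0,0]]
carry
```

{"name": "apply_moves", "arguments": {"deltas": [[0.01,-0.01,0.67,0,0,0,1],[0.01,-0.01,0.67,0,0,0,1],[0.01,-0.02,0.67,0,0,0.01,1],[0.01,-0.01,0.67,0,0,0,1],[0,0,0.37,0,0,0,1],[0,0,0.36,0,0,0,1],[0,0,0.37,0,0,0,1],[0,0,0.36,0,0,0,1]]}}

```text
time: 42.22
tool_pos: [435.2, 338.6, 15.5]
tcp_rot: [180.0, -0.0, 78.1]
ft_force: [-0.3, 0.7, 0.3]
finger_gap: 85.3
grip_force: 0.0
```

{"name": "apply_moves", "arguments": {"deltas": [[0,0,0,0,0,0,1],[0,0,0,0,0,0,1],[0,0,0,0,0,0,0],[0,0,0,0,0,0,0],[0,0,0,0,0,0,0],[0,0,0,0,0,0,0],[0,0,0,0,0,0,0]]}}

```text
time: 43.1
tool_pos: [435.4, 338.8, 16.7]
tcp_rot: [179.9, -0.1, 78.2]
ft_force: [-0.5, -0.5, 6.5]
finger_gap: 63.1
grip_force: 33.5
```

{"name": "apply_moves", "arguments": {"deltas": [[0,0,-0.69,0,0,0,0],[0,0,-0.69,0,0,0,0],[0,0,-0.69,0,0,0,0],[0,0,-0.68,0,0,0,0],[0,0,-0.69,0,0,0,0],[0,0,-0.69,0,0,0,0],[0,0,0,0,0,0,0]]}}

```text
time: 43.98
tool_pos: [436.0, 339.2, 141.5]
tcp_rot: [179.8, -0.2, 78.2]
ft_force: [-0.8, -0.8, 0.2]
finger_gap: 63.0
grip_force: 33.2
```

```bash
python3 -c "
from step import *
plan([(*NEAR,140,88.9,0,26,3)])"
```

```text
t 43.975 at [436.  339.2 141.5] [179.8  -0.2  78.2] gap 63.0
[[-0.76,0.3,0,0,0,-0.16,0],[-0.77,0.29,0,0.01,0,-0.15,0],[-0.77,0.29,0.01,0,-0.01,-0.16,0],[-0.78,0.27,0,0,0,-0.16,0],[-0.78,0.26,0,0,0,-0.15,0],[-0.78,0.25,0,0.01,0,-0.16,0],[-0.78,0.25,0,0,0,-0.15,0],[-0.79,0.23,0.01,0,-0.01,-0.16,0]]
[[-0.79,0.22,0,0,0,-0.16,0],[-0.79,0.22,0,0.01,0,-0.15,0],[-0.8,0.2,0.01,0,0,-0.16,0],[-0.8,0.19,0,0,-0.01,-0.16,0],[-0.8,0.19,0,0,0,-0.15,0],[-0.8,0.17,0,0.01,0,-0.16,0],[-0.81,0.17,0.01,0,0,-0.16,0],[0,0,0,0,0,0,0]]
[[0,0,0,0,0,0,0],[0,0,0,0,0,0,0]]
```

{"name": "apply_moves", "arguments": {"deltas": [[-0.76,0.3,0,0,0,-0.16,0],[-0.77,0.29,0,0.01,0,-0.15,0],[-0.77,0.29,0.01,0,-0.01,-0.16,0],[-0.78,0.27,0,0,0,-0.16,0],[-0.78,0.26,0,0,0,-0.15,0],[-0.78,0.25,0,0.01,0,-0.16,0],[-0.78,0.25,0,0,0,-0.15,0],[-0.79,0.23,0.01,0,-0.01,-0.16,0]]}}

```text
time: 44.98
tool_pos: [467.4, 143.2, 137.6]
tcp_rot: [-179.8, 0.1, 83.9]
ft_force: [0.4, -0.1, -0.1]
finger_gap: 62.5
grip_force: 33.2
```

{"name": "apply_moves", "arguments": {"deltas": [[-0.79,0.22,0,0,0,-0.16,0],[-0.79,0.22,0,0.01,0,-0.15,0],[-0.8,0.2,0.01,0,0,-0.16,0],[-0.8,0.19,0,0,-0.01,-0.16,0],[-0.8,0.19,0,0,0,-0.15,0],[-0.8,0.17,0,0.01,0,-0.16,0],[-0.81,0.17,0.01,0,0,-0.16,0],[0,0,0,0,0,0,0]]}}

```text
time: 45.98
tool_pos: [496.6, -27.2, 137.3]
tcp_rot: [-179.7, 0.1, 88.8]
ft_force: [-0.1, -0.2, -0.3]
finger_gap: 62.8
grip_force: 33.2
```

{"name": "apply_moves", "arguments": {"deltas": [[0,0,0,0,0,0,0],[0,0,0,0,0,0,0]]}}

```text
time: 46.22
tool_pos: [496.8, -25.3, 138.3]
tcp_rot: [-179.8, 0.1, 89.0]
ft_force: [-0.0, 0.4, -0.7]
finger_gap: 62.9
grip_force: 33.2
```

```bash
python3 -c "
from step import *
s=sense();im=snapshot('wrist');cv2.imwrite('pics/h4.png',im[:,:,::-1])
plan([(498.3,-25.4,120,88.9,0,10,2),(498.3,-25.4,104,88.9,0,7,2)])"
```

```text
t 46.275 at [496.9 -25.3 138.5] [-1.798e+02  1.000e-01  8.900e+01] gap 62.8
[[0,0.02,0.31,-0.02,0.01,0.01,0],[0,0.03,0.31,-0.02,0.01,0.01,0],[0,0,0,0,0,0,0],[0,0,0,0,0,0,0],[0,0,0.18,0,0,0,0],[0,0,0.17,0,0,0,0],[0,0,0.18,0,0,0,0],[0,0,0,0,0,0,0]]
[[0,0,0,0,0,0,0]]
```

{"name": "apply_moves", "arguments": {"deltas": [[0,0.02,0.31,-0.02,0.01,0.01,0],[0,0.03,0.31,-0.02,0.01,0.01,0],[0,0,0,0,0,0,0],[0,0,0,0,0,0,0],[0,0,0.18,0,0,0,0],[0,0,0.17,0,0,0,0],[0,0,0.13,0,0,0,0],[0,0,0,0,0,0,0]]}}

```text
time: 47.28
tool_pos: [498.2, -26.1, 105.1]
tcp_rot: [-179.9, 0.0, 88.8]
ft_force: [0.7, 0.5, -0.5]
finger_gap: 62.8
grip_force: 33.2
```

{"name": "apply_moves", "arguments": {"deltas": [[0,0,0.03,0,0,0,0],[0,0,0,0,0,0,0],[0,0,0,0,0,0,0]]}}

```text
time: 47.65
tool_pos: [498.7, -26.2, 104.9]
tcp_rot: [180.0, 0.0, 88.8]
ft_force: [-0.3, 0.6, -0.6]
finger_gap: 62.7
grip_force: 33.2
```

{"name": "apply_moves", "arguments": {"deltas": [[0,0,0.03,0,0,0,0],[0,0,0,0,0,0,0]]}}

```text
time: 47.9
tool_pos: [498.5, -26.1, 103.8]
tcp_rot: [-180.0, 0.0, 88.8]
ft_force: [1.0, 0.1, -0.3]
finger_gap: 63.0
grip_force: 33.2
```

{"name": "apply_moves", "arguments": {"deltas": [[0.03,0,0.04,0,0,0,0],[0,0,0.02,0,0,0,0],[0,0,0,0,0,0,0]]}}

```text
time: 48.28
tool_pos: [498.5, -25.2, 102.0]
tcp_rot: [-180.0, 0.0, 88.8]
ft_force: [-0.3, -0.3, 0.1]
finger_gap: 63.0
grip_force: 33.2
```

{"name": "apply_moves", "arguments": {"deltas": [[0,0,0.02,0,0,0,0],[0,0,0,0,0,0,0]]}}

```text
time: 48.52
tool_pos: [498.6, -25.2, 101.4]
tcp_rot: [-180.0, 0.0, 88.8]
ft_force: [-0.5, 0.2, -0.5]
finger_gap: 62.7
grip_force: 33.2
```

{"name": "apply_moves", "arguments": {"deltas": [[0,0,0.02,0,0,0,0],[0,0,0,0,0,0,0]]}}

```text
time: 48.78
tool_pos: [498.6, -25.2, 100.8]
tcp_rot: [-180.0, 0.0, 88.8]
ft_force: [-0.4, 0.0, -0.3]
finger_gap: 62.8
grip_force: 33.2
```

{"name": "apply_moves", "arguments": {"deltas": [[0,0,0.01,0,0,0,0],[0,0,0,0,0,0,0]]}}

```text
time: 49.02
tool_pos: [498.6, -25.2, 100.7]
tcp_rot: [180.0, 0.0, 88.8]
ft_force: [0.1, -0.2, 0.1]
finger_gap: 63.0
grip_force: 33.3
```

{"name": "apply_moves", "arguments": {"deltas": [[0,0,0,0,0,0,1],[0,0,0,0,0,0,1],[0,0,0,0,0,0,1],[0,0,0,0,0,0,1]]}}

```text
time: 49.52
tool_pos: [498.6, -25.2, 100.6]
tcp_rot: [-180.0, 0.0, 88.8]
ft_force: [-0.8, 0.3, 0.8]
finger_gap: 85.5
grip_force: 0.0
```

```bash
python3 - <<'E'
from det import *
plan([(498.4,-25.2,140,88.9,1,20),(551,186,140,98,1,29,3)])
E
```

```text
t 49.525 at [498.6 -25.2 100.6] [-180.     0.    88.8] gap 85.5
[[0,0,-0.66,0,0,-0.01,1],[0,-0.01,-0.65,0,0,0,1],[0.88,0.2,0,0,0,-0.25,1],[0.88,0.22,0,0,0,-0.25,1],[0.88,0.24,0,0,0,-0.25,1],[0.87,0.26,0,0,0,-0.25,1],[0.87,0.27,0,0,0,-0.24,1],[0.86,0.29,-0.01,0,0,-0.25,1]]
[[0.85,0.3,0,0,0,-0.25,1],[0.85,0.33,0,0,0,-0.25,1],[0,0,0,0,0,0,1],[0,0,0,0,0,0,1],[0,0,0,0,0,0,1]]
```

{"name": "apply_moves", "arguments": {"deltas": [[0,0,-0.66,0,0,-0.01,1],[0,-0.01,-0.65,0,0,0,1],[0.88,0.2,0,0,0,-0.25,1],[0.88,0.22,0,0,0,-0.25,1],[0.88,0.24,0,0,0,-0.25,1],[0.87,0.26,0,0,0,-0.25,1],[0.87,0.27,0,0,0,-0.24,1],[0.86,0.29,-0.01,0,0,-0.25,1]]}}

```text
time: 50.52
tool_pos: [538.1, 134.3, 140.1]
tcp_rot: [-180.0, 0.0, 95.7]
ft_force: [0.7, 0.8, 0.5]
finger_gap: 85.6
grip_force: 0.0
```

{"name": "apply_moves", "arguments": {"deltas": [[0.85,0.3,0,0,0,-0.25,1],[0.85,0.33,0,0,0,-0.25,1],[0,0,0,0,0,0,1],[0,0,0,0,0,0,1],[0,0,0,0,0,0,1]]}}

```text
time: 51.15
tool_pos: [551.0, 185.3, 140.1]
tcp_rot: [-180.0, 0.0, 97.9]
ft_force: [0.2, -0.2, 0.5]
finger_gap: 85.8
grip_force: 0.0
```

```bash
python3 -c "
from step import *
pick('S2','s',551,186,16,FAR,140)
detect('S2','s',661,188)"
```

```text
S2 s x,y,yaw,w,h,area [550.6, 184.6, 15.5, 64.9, 64.6, 4132.5]
t 51.2 at [551.  185.3 140.1] [-180.     0.    97.9] gap 85.3
[[-0.01,0,0.67,0,0,-0.41,1],[0,-0.01,0.66,0,0,-0.41,1],[0,0,0.67,0,0,-0.42,1],[-0.01,-0.01,0.67,0,0.01,-0.41,1],[0,0,0.37,0,0,0,1],[0,0,0.36,0,0,0,1],[0,0,0.37,0,0,0,1],[0,0,0.37,0,0,0,1]]
[[0,0,0,0,0,0,1],[0,0,0,0,0,0,1],[0,0,0,0,0,0,0],[0,0,0,0,0,0,0],[0,0,0,0,0,0,0],[0,0,0,0,0,0,0],[0,0,0,0,0,0,0],[0,0,0,0,0,0,0]]
[[0,0,-0.69,0,0,0,0],[0,0,-0.69,0,0,0,0],[0,0,-0.69,0,0,0,0],[0,0,-0.69,0,0,0,0],[0,0,-0.69,0,0,0,0],[0,0,-0.69,0,0,0,0],[0,0,0,0,0,0,0]]
carry
S2 s x,y,yaw,w,h,area [661.7, 188.8, 0.7, 64.8, 64.6, 4132.5]
```

{"name": "apply_moves", "arguments": {"deltas": [[-0.01,0,0.67,0,0,-0.41,1],[-0.01,-0.01,0.66,0,0,-0.41,1],[-0.01,0,0.67,0,0,-0.42,1],[-0.01,-0.01,0.67,0,0.01,-0.41,1],[0,0,0.37,0,0,0,1],[0,0,0.36,0,0,0,1],[0,0,0.37,0,0,0,1],[0,0,0.37,0,0,0,1]]}}

```text
time: 52.2
tool_pos: [551.1, 184.9, 15.6]
tcp_rot: [180.0, -0.0, 105.6]
ft_force: [0.2, -0.0, 0.0]
finger_gap: 85.5
grip_force: 0.0
```

{"name": "apply_moves", "arguments": {"deltas": [[0,0,0,0,0,0,1],[0,0,0,0,0,0,1],[0,0,0,0,0,0,0],[0,0,0,0,0,0,0],[0,0,0,0,0,0,0],[0,0,0,0,0,0,0],[0,0,0,0,0,0,0]]}}

```text
time: 53.08
tool_pos: [551.5, 185.0, 16.8]
tcp_rot: [179.9, -0.0, 105.6]
ft_force: [-1.3, -0.1, 6.1]
finger_gap: 62.8
grip_force: 33.4
```

{"name": "apply_moves", "arguments": {"deltas": [[0,0,-0.69,0,0,0,0],[0,0,-0.69,0,0,0,0],[0,0,-0.69,0,0,0,0],[0,0,-0.69,0,0,0,0],[0,0,-0.69,0,0,0,0],[0,0,-0.69,0,0,0,0],[0,0,0,0,0,0,0]]}}

```text
time: 53.95
tool_pos: [552.3, 185.1, 142.8]
tcp_rot: [179.8, -0.0, 105.6]
ft_force: [0.0, 0.3, -1.1]
finger_gap: 63.1
grip_force: 33.2
```

```bash
python3 -c "
from step import *
plan([(*FAR,136,88.9,0,26,3)])"
```

```text
t 53.95 at [552.3 185.1 142.8] [179.8  -0.  105.6] gap 63.1
[[-0.85,0.09,0.03,0.01,0,0.4,0],[-0.84,0.13,0.02,0,0,0.41,0],[-0.84,0.14,0.03,0.01,0,0.4,0],[-0.83,0.18,0.02,0,-0.01,0.41,0],[-0.82,0.2,0.03,0.01,0,0.4,0],[-0.82,0.23,0.02,0,0,0.4,0],[-0.82,0.26,0.03,0.01,0,0.41,0],[-0.8,0.28,0.02,0,0,0.4,0]]
[[-0.79,0.31,0.03,0.01,0,0.41,0],[0,0,0,0,0,0,0],[0,0,0,0,0,0,0],[0,0,0,0,0,0,0]]
```

{"name": "apply_moves", "arguments": {"deltas": [[-0.85,0.09,0.03,0.01,0,0.4,0],[-0.84,0.13,0.02,0,0,0.41,0],[-0.84,0.14,0.03,0.01,0,0.4,0],[-0.83,0.18,0.02,0,-0.01,0.41,0],[-0.82,0.2,0.03,0.01,0,0.4,0],[-0.82,0.23,0.02,0,0,0.4,0],[-0.82,0.26,0.03,0.01,0,0.41,0],[-0.8,0.28,0.02,0,0,0.4,0]]}}

```text
time: 54.95
tool_pos: [626.8, -5.6, 132.8]
tcp_rot: [-179.7, 0.0, 90.7]
ft_force: [0.3, -0.6, 0.2]
finger_gap: 63.0
grip_force: 33.2
```

{"name": "apply_moves", "arguments": {"deltas": [[-0.79,0.31,0.03,0.01,0,0.41,0],[0,0,0,0,0,0,0],[0,0,0,0,0,0,0],[0,0,0,0,0,0,0]]}}

```text
time: 55.45
tool_pos: [636.5, -27.6, 133.1]
tcp_rot: [-179.8, 0.0, 88.9]
ft_force: [0.0, -0.2, -0.8]
finger_gap: 63.1
grip_force: 33.2
```

```bash
python3 -c "
from step import *
plan([(638.3,-27.8,115,88.9,0,10,2),(638.3,-27.8,92,88.9,0,7,2)])"
```

```text
t 55.45 at [636.5 -27.6 133.1] [-179.8    0.    88.9] gap 63.1
[[0,0.03,0.3,-0.03,0,0,0],[0,0.03,0.3,-0.02,0.01,0.01,0],[0,0,0,0,0,0,0],[0,0,0,0,0,0,0],[0,0,0.19,0,0,0,0],[0,0,0.19,0,0,0,0],[0,0,0.2,0,0,0,0],[0,0,0.19,0,0,0,0]]
[[0,0,0,0,0,0,0],[0,0,0,0,0,0,0]]
```

{"name": "apply_moves", "arguments": {"deltas": [[0,0.03,0.3,-0.03,0,0,0],[0,0.03,0.3,-0.02,0.01,0,0],[0,0,0,0,0,0,0],[0,0,0,0,0,0,0],[0,0,0.19,0,0,0,0],[0,0,0.19,0,0,0,0],[0,0,0.2,0,0,0,0],[0,0,0,0,0,0,0]]}}

```text
time: 56.45
tool_pos: [637.8, -28.3, 96.7]
tcp_rot: [-179.9, -0.0, 88.9]
ft_force: [0.4, 0.2, -0.8]
finger_gap: 62.6
grip_force: 33.2
```

{"name": "apply_moves", "arguments": {"deltas": [[0,0,0.16,0,0,0,0],[0,0,0,0,0,0,0],[0,0,0,0,0,0,0]]}}

```text
time: 56.82
tool_pos: [638.5, -28.4, 93.0]
tcp_rot: [180.0, 0.0, 88.9]
ft_force: [0.3, 0.1, -0.6]
finger_gap: 62.8
grip_force: 33.2
```

{"name": "apply_moves", "arguments": {"deltas": [[0,0,0.03,0,0,0,0],[0,0,0,0,0,0,0]]}}

```text
time: 57.08
tool_pos: [638.4, -28.4, 92.0]
tcp_rot: [-180.0, 0.0, 88.9]
ft_force: [-0.1, -0.4, -0.8]
finger_gap: 62.8
grip_force: 33.2
```

{"name": "apply_moves", "arguments": {"deltas": [[0.01,0,0.06,0,0,0,0],[0,0,0.02,0,0,0,0],[0,0,0,0,0,0,0]]}}

```text
time: 57.45
tool_pos: [638.3, -28.0, 89.5]
tcp_rot: [-180.0, 0.0, 88.9]
ft_force: [0.3, 0.9, -0.9]
finger_gap: 62.9
grip_force: 33.2
```

{"name": "apply_moves", "arguments": {"deltas": [[0,0,0.02,0,0,0,0],[0,0,0,0,0,0,0]]}}

```text
time: 57.7
tool_pos: [638.4, -28.1, 89.0]
tcp_rot: [-180.0, 0.0, 88.9]
ft_force: [0.2, -0.9, -0.3]
finger_gap: 62.4
grip_force: 33.2
```

{"name": "apply_moves", "arguments": {"deltas": [[0,0,0.02,0,0,0,0],[0,0,0,0,0,0,0]]}}

```text
time: 57.95
tool_pos: [638.4, -28.1, 88.4]
tcp_rot: [180.0, 0.0, 88.9]
ft_force: [0.2, -0.0, -0.1]
finger_gap: 62.6
grip_force: 33.2
```

{"name": "apply_moves", "arguments": {"deltas": [[0,0,0.01,0,0,0,0],[0,0,0,0,0,0,0]]}}

```text
time: 58.2
tool_pos: [638.5, -28.1, 88.4]
tcp_rot: [180.0, 0.0, 88.9]
ft_force: [-0.6, 1.3, 2.4]
finger_gap: 62.5
grip_force: 33.4
```

{"name": "apply_moves", "arguments": {"deltas": [[0,0,0,0,0,0,1],[0,0,0,0,0,0,1],[0,0,0,0,0,0,1],[0,0,0,0,0,0,1]]}}

```text
time: 58.7
tool_pos: [638.4, -28.1, 88.1]
tcp_rot: [-180.0, 0.0, 88.9]
ft_force: [0.3, -1.0, -0.2]
finger_gap: 85.6
grip_force: 0.0
```

```bash
python3 - <<'E'
from det import *
plan([(638.4,-28,140,88.9,1,20),(661.5,188,140,90.7,1,29,3)])
E
```

```text
t 58.7 at [638.4 -28.1  88.1] [-180.     0.    88.9] gap 85.6
[[0,0,-0.58,0,0,0,1],[0,0,-0.57,0,0,0,1],[0,0,-0.58,0,0,-0.01,1],[0.9,0.08,0,0,0,-0.05,1],[0.9,0.08,0,0,0,-0.05,1],[0.9,0.09,0,0,0,-0.05,1],[0.91,0.09,0,0,0,-0.04,1],[0.9,0.09,0,0,0,-0.05,1]]
[[0.9,0.1,0,0,0,-0.05,1],[0.9,0.1,0,0,0,-0.05,1],[0.9,0.1,0,0,0,-0.05,1],[0,0,0,0,0,0,1],[0,0,0,0,0,0,1],[0,0,0,0,0,0,1]]
```

{"name": "apply_moves", "arguments": {"deltas": [[0,0,-0.58,0,0,0,1],[0,0,-0.57,0,0,0,1],[0,0,-0.58,0,0,-0.01,1],[0.9,0.08,0,0,0,-0.05,1],[0.9,0.08,0,0,0,-0.05,1],[0.9,0.09,0,0,0,-0.05,1],[0.91,0.09,0,0,0,-0.04,1],[0.9,0.09,0,0,0,-0.05,1]]}}

```text
time: 59.7
tool_pos: [653.4, 108.0, 141.7]
tcp_rot: [179.9, -0.0, 90.0]
ft_force: [0.1, -0.6, 0.3]
finger_gap: 85.2
grip_force: 0.0
```

{"name": "apply_moves", "arguments": {"deltas": [[0.9,0.1,0,0,0,-0.05,1],[0.9,0.1,0,0,0,-0.05,1],[0.9,0.1,0,0,0,-0.05,1],[0,0,0,0,0,0,1],[0,0,0,0,0,0,1],[0,0,0,0,0,0,1]]}}

```text
time: 60.45
tool_pos: [661.6, 187.1, 140.4]
tcp_rot: [180.0, 0.0, 90.7]
ft_force: [0.6, 0.5, -0.2]
finger_gap: 85.5
grip_force: 0.0
```

```bash
python3 -c "
from step import *
pick('S1','s',661,188,16,FAR,145)"
```

```text
S1 s x,y,yaw,w,h,area [661.0, 188.9, 0.8, 64.6, 64.5, 4123.5]
t 60.5 at [661.6 187.1 140.3] [180.    0.   90.6] gap 85.5
[[0.02,0,0.67,0,0,-0.01,1],[0.01,-0.01,0.67,0,0,-0.01,1],[0.02,0,0.67,0,0,-0.01,1],[0.01,-0.01,0.67,0,0,0,1],[0,0,0.37,0,0,0,1],[0,0,0.36,0,0,0,1],[0,0,0.37,0,0,0,1],[0,0,0.36,0,0,0,1]]
[[0,0,0,0,0,0,1],[0,0,0,0,0,0,1],[0,0,0,0,0,0,0],[0,0,0,0,0,0,0],[0,0,0,0,0,0,0],[0,0,0,0,0,0,0],[0,0,0,0,0,0,0],[0,0,0,0,0,0,0]]
[[0,0,-0.72,0,0,0,0],[0,0,-0.71,0,0,0,0],[0,0,-0.72,0,0,0,0],[0,0,-0.71,0,0,0,0],[0,0,-0.72,0,0,0,0],[0,0,-0.72,0,0,0,0],[0,0,0,0,0,0,0]]
carry
```

{"name": "apply_moves", "arguments": {"deltas": [[0.01,0,0.67,0,0,-0.01,1],[0.01,-0.01,0.67,0,0,-0.01,1],[0.01,0,0.67,0,0,-0.01,1],[0.01,-0.01,0.67,0,0,0,1],[0,0,0.37,0,0,0,1],[0,0,0.36,0,0,0,1],[0,0,0.37,0,0,0,1],[0,0,0.36,0,0,0,1]]}}

```text
time: 61.5
tool_pos: [661.2, 189.4, 15.6]
tcp_rot: [180.0, -0.0, 90.9]
ft_force: [0.6, -0.8, 0.2]
finger_gap: 85.5
grip_force: 0.0
```

{"name": "apply_moves", "arguments": {"deltas": [[0,0,0,0,0,0,1],[0,0,0,0,0,0,1],[0,0,0,0,0,0,0],[0,0,0,0,0,0,0],[0,0,0,0,0,0,0],[0,0,0,0,0,0,0],[0,0,0,0,0,0,0]]}}

```text
time: 62.38
tool_pos: [661.6, 189.5, 16.8]
tcp_rot: [179.9, -0.0, 90.8]
ft_force: [0.3, -0.9, 6.4]
finger_gap: 62.5
grip_force: 33.4
```

{"name": "apply_moves", "arguments": {"deltas": [[0,0,-0.72,0,0,0,0],[0,0,-0.71,0,0,0,0],[0,0,-0.72,0,0,0,0],[0,0,-0.71,0,0,0,0],[0,0,-0.72,0,0,0,0],[0,0,-0.72,0,0,0,0],[0,0,0,0,0,0,0]]}}

```text
time: 63.25
tool_pos: [662.5, 189.7, 148.1]
tcp_rot: [179.7, -0.0, 90.8]
ft_force: [0.7, -0.9, -0.1]
finger_gap: 63.0
grip_force: 33.1
```

```bash
python3 -c "
from step import *
plan([(*FAR,142,88.9,0,26,3)])"
```

```text
t 63.25 at [662.5 189.7 148.1] [179.7  -0.   90.8] gap 63.0
[[-0.8,-0.1,0.02,0.01,0,0.05,0],[-0.81,-0.1,0.02,0,0,0.04,0],[-0.81,-0.1,0.02,0.01,0,0.05,0],[-0.8,-0.09,0.03,0.01,-0.01,0.05,0],[-0.81,-0.09,0.02,0,0,0.05,0],[-0.81,-0.09,0.02,0.01,0,0.04,0],[-0.8,-0.08,0.02,0.01,0,0.05,0],[-0.81,-0.08,0.03,0,0,0.05,0]]
[[-0.81,-0.08,0.02,0.01,0,0.04,0],[0,0,0,0,0,0,0],[0,0,0,0,0,0,0],[0,0,0,0,0,0,0]]
```

{"name": "apply_moves", "arguments": {"deltas": [[-0.8,-0.1,0.02,0.01,0,0.05,0],[-0.81,-0.1,0.02,0,0,0.04,0],[-0.81,-0.1,0.02,0.01,0,0.05,0],[-0.8,-0.09,0.03,0.01,-0.01,0.05,0],[-0.81,-0.09,0.02,0,0,0.05,0],[-0.81,-0.09,0.02,0.01,0,0.04,0],[-0.8,-0.08,0.02,0.01,0,0.05,0],[-0.81,-0.08,0.03,0,0,0.05,0]]}}

```text
time: 64.25
tool_pos: [639.1, -5.8, 139.6]
tcp_rot: [-179.8, 0.1, 89.1]
ft_force: [-0.5, 0.1, -0.7]
finger_gap: 62.4
grip_force: 33.1
```

{"name": "apply_moves", "arguments": {"deltas": [[-0.81,-0.08,0.02,0.01,0,0.04,0],[0,0,0,0,0,0,0],[0,0,0,0,0,0,0],[0,0,0,0,0,0,0]]}}

```text
time: 64.75
tool_pos: [636.5, -27.8, 139.0]
tcp_rot: [-179.7, 0.0, 89.0]
ft_force: [0.8, 1.2, -0.2]
finger_gap: 62.7
grip_force: 33.1
```

```bash
python3 -c "
from step import *
plan([(638.2,-27,122,88.9,0,10,2),(638.2,-27,107,88.9,0,7,2)])"
```

```text
t 64.75 at [636.5 -27.8 139. ] [-179.7    0.    89. ] gap 62.7
[[0.01,0.03,0.28,-0.03,0,0.01,0],[0.02,0.03,0.29,-0.03,0.01,0.01,0],[0,0,0,0,0,0,0],[0,0,0,0,0,0,0],[0,0,0.17,0,0,0,0],[0,0,0.16,0,0,0,0],[0,0,0.17,0,0,0,0],[0,0,0,0,0,0,0]]
[[0,0,0,0,0,0,0]]
```

{"name": "apply_moves", "arguments": {"deltas": [[0.01,0.03,0.28,-0.03,0,0.01,0],[0.02,0.03,0.29,-0.03,0.01,0.01,0],[0,0,0,0,0,0,0],[0,0,0,0,0,0,0],[0,0,0.17,0,0,0,0],[0,0,0.16,0,0,0,0],[0,0,0.15,0,0,0,0],[0,0,0,0,0,0,0]]}}

```text
time: 65.75
tool_pos: [637.8, -27.6, 106.7]
tcp_rot: [-179.9, 0.0, 88.8]
ft_force: [0.1, 0.0, 0.1]
finger_gap: 63.1
grip_force: 33.1
```

{"name": "apply_moves", "arguments": {"deltas": [[0,0,0,0,0,0,0],[0,0,0.02,0,0,0,0],[0,0,0,0,0,0,0]]}}

```text
time: 66.12
tool_pos: [638.3, -27.6, 107.0]
tcp_rot: [180.0, 0.0, 88.8]
ft_force: [0.3, 0.7, -0.3]
finger_gap: 62.9
grip_force: 33.1
```

{"name": "apply_moves", "arguments": {"deltas": [[0,0,0.07,0,0,0,0],[0,0,0.04,0,0,0,0],[0,0,0,0,0,0,0],[0,0,0,0,0,0,0]]}}

```text
time: 66.62
tool_pos: [638.2, -27.6, 103.6]
tcp_rot: [-180.0, 0.0, 88.8]
ft_force: [0.1, -0.5, 0.3]
finger_gap: 63.0
grip_force: 33.1
```

{"name": "apply_moves", "arguments": {"deltas": [[0,0,0.02,0,0,0,0],[0,0,0,0,0,0,0]]}}

```text
time: 66.88
tool_pos: [638.2, -27.6, 102.9]
tcp_rot: [-180.0, 0.0, 88.8]
ft_force: [-0.0, -0.1, 0.1]
finger_gap: 63.0
grip_force: 33.1
```

{"name": "apply_moves", "arguments": {"deltas": [[0,0,0.02,0,0,0,0],[0,0,0,0,0,0,0]]}}

```text
time: 67.12
tool_pos: [638.2, -27.7, 102.3]
tcp_rot: [-180.0, 0.0, 88.8]
ft_force: [0.5, -0.1, 0.5]
finger_gap: 62.4
grip_force: 33.1
```

{"name": "apply_moves", "arguments": {"deltas": [[0,0,0.01,0,0,0,0],[0,0,0,0,0,0,1],[0,0,0,0,0,0,1],[0,0,0,0,0,0,1],[0,0,0,0,0,0,1]]}}

```text
time: 67.75
tool_pos: [638.2, -27.6, 102.0]
tcp_rot: [-180.0, 0.0, 88.8]
ft_force: [-0.6, -0.3, -0.4]
finger_gap: 85.2
grip_force: 0.0
```

```bash
python3 - <<'E'
from det import *
detect('B2','d',549,-190)
plan([(638.4,-28,145,88.9,1,20),(548.5,-190,140,88.9,1,29,3)])
E
```

```text
B2 d x,y,yaw,w,h,area [548.4, -192.1, 0.0, 62.2, 62.2, 3052.4]
t 67.75 at [638.2 -27.6 102. ] [-180.     0.    88.8] gap 85.2
[[0,0,-0.48,0,0,-0.01,1],[-0.01,0.01,-0.47,0,0,0,1],[0,0,-0.48,0,0,-0.01,1],[-0.78,-0.41,0.02,0,0,0,1],[-0.78,-0.42,0.03,0,0,0,1],[-0.78,-0.41,0.02,0,0,0,1],[-0.78,-0.42,0.02,0,0,0,1],[-0.78,-0.41,0.03,0,0,0,1]]
[[-0.78,-0.41,0.02,0,0,0,1],[-0.78,-0.42,0.03,0,0,0,1],[0,0,0,0,0,0,1],[0,0,0,0,0,0,1],[0,0,0,0,0,0,1]]
```

{"name": "apply_moves", "arguments": {"deltas": [[0,0,-0.48,0,0,-0.01,1],[-0.01,0.01,-0.47,0,0,0,1],[0,0,-0.48,0,0,-0.01,1],[-0.78,-0.41,0.02,0,0,0,1],[-0.78,-0.42,0.03,0,0,0,1],[-0.78,-0.41,0.02,0,0,0,1],[-0.78,-0.42,0.02,0,0,0,1],[-0.78,-0.41,0.03,0,0,0,1]]}}

```text
time: 68.75
tool_pos: [574.2, -144.6, 142.8]
tcp_rot: [179.9, 0.0, 88.9]
ft_force: [0.1, -0.3, 0.7]
finger_gap: 85.6
grip_force: 0.0
```

{"name": "apply_moves", "arguments": {"deltas": [[-0.78,-0.41,0.02,0,0,0,1],[-0.78,-0.42,0.03,0,0,0,1],[0,0,0,0,0,0,1],[0,0,0,0,0,0,1],[0,0,0,0,0,0,1]]}}

```text
time: 69.38
tool_pos: [549.0, -189.3, 140.3]
tcp_rot: [180.0, 0.0, 89.0]
ft_force: [-0.9, -0.0, 0.0]
finger_gap: 85.4
grip_force: 0.0
```

```bash
python3 -c "
from step import *
pick('D2','d',549,-191,18,NEAR,158)"
```

```text
D2 d x,y,yaw,w,h,area [547.9, -192.2, 0.0, 63.0, 62.7, 3112.3]
t 69.425 at [ 548.9 -189.3  140.1] [180.   0.  89.] gap 85.3
[[-0.02,-0.01,0.67,0,0,0,1],[-0.03,-0.01,0.67,0,0,0.01,1],[-0.02,0,0.66,0,0,0,1],[-0.03,-0.01,0.67,0,0,0.01,1],[0,0,0.35,0,0,0,1],[0,0,0.35,0,0,0,1],[0,0,0.35,0,0,0,1],[0,0,0.35,0,0,0,1]]
[[0,0,0,0,0,0,1],[0,0,0,0,0,0,1],[0,0,0,0,0,0,0],[0,0,0,0,0,0,0],[0,0,0,0,0,0,0],[0,0,0,0,0,0,0],[0,0,0,0,0,0,0],[0,0,0,0,0,0,0]]
[[0,0,-0.67,0,0,0,0],[0,0,-0.66,0,0,0,0],[0,0,-0.67,0,0,0,0],[0,0,-0.67,0,0,0,0],[0,0,-0.66,0,0,0,0],[0,0,-0.67,0,0,0,0],[0,0,-0.67,0,0,0,0],[0,0,0,0,0,0,0]]
carry
```

View pics/D2_d.png

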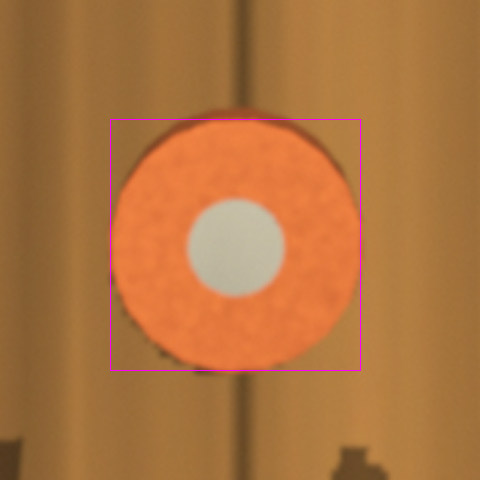

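The disc is clean, centred at (236,245) in the rectified crop. Now grasp it.

{"name": "apply_moves", "arguments": {"deltas": [[-0.02,-0.01,0.67,0,0,0,1],[-0.02,-0.01,0.67,0,0,0.01,1],[-0.02,0,0.66,0,0,0,1],[-0.02,-0.01,0.67,0,0,0.01,1],[0,0,0.35,0,0,0,1],[0,0,0.35,0,0,0,1],[0,0,0.35,0,0,0,1],[0,0,0.35,0,0,0,1]]}}

```text
time: 70.42
tool_pos: [547.9, -192.6, 17.6]
tcp_rot: [180.0, 0.0, 88.8]
ft_force: [0.0, -0.0, -0.4]
finger_gap: 85.3
grip_force: 0.0
```

{"name": "apply_moves", "arguments": {"deltas": [[0,0,0,0,0,0,1],[0,0,0,0,0,0,1],[0,0,0,0,0,0,0],[0,0,0,0,0,0,0],[0,0,0,0,0,0,0],[0,0,0,0,0,0,0],[0,0,0,0,0,0,0]]}}

```text
time: 71.3
tool_pos: [548.0, -192.7, 18.7]
tcp_rot: [179.9, 0.0, 88.8]
ft_force: [-1.6, 0.3, 6.0]
finger_gap: 62.4
grip_force: 32.5
```

{"name": "apply_moves", "arguments": {"deltas": [[0,0,-0.67,0,0,0,0],[0,0,-0.66,0,0,0,0],[0,0,-0.67,0,0,0,0],[0,0,-0.67,0,0,0,0],[0,0,-0.66,0,0,0,0],[0,0,-0.67,0,0,0,0],[0,0,-0.67,0,0,0,0],[0,0,0,0,0,0,0]]}}

```text
time: 72.3
tool_pos: [548.8, -193.1, 160.5]
tcp_rot: [179.8, 0.1, 88.8]
ft_force: [-0.2, -0.2, -1.0]
finger_gap: 62.3
grip_force: 33.3
```

```bash
python3 -c "
from step import *
plan([(*NEAR,155,88.9,0,26,3)])"
```

```text
t 72.3 at [ 548.8 -193.1  160.5] [1.798e+02 1.000e-01 8.880e+01] gap 62.3
[[0.79,-0.26,0.02,0.01,0,0,0],[0.8,-0.26,0.03,0,0.01,0,0],[0.79,-0.25,0.02,0.01,0,-0.01,0],[0.8,-0.26,0.03,0.01,0,0,0],[0.79,-0.26,0.02,0,0.01,0,0],[0.8,-0.26,0.03,0.01,0,0,0],[0.79,-0.25,0.02,0.01,0,0,0],[0,0,0,0,0,0,0]]
[[0,0,0,0,0,0,0],[0,0,0,0,0,0,0]]
```

{"name": "apply_moves", "arguments": {"deltas": [[0.79,-0.26,0.02,0.01,0,0,0],[0.8,-0.26,0.03,0,0.01,0,0],[0.79,-0.25,0.02,0.01,0,-0.01,0],[0.8,-0.26,0.03,0.01,0,0,0],[0.79,-0.26,0.02,0,0.01,0,0],[0.8,-0.26,0.03,0.01,0,0,0],[0.79,-0.25,0.02,0.01,0,0,0],[0,0,0,0,0,0,0]]}}

```text
time: 73.3
tool_pos: [496.0, -22.9, 152.4]
tcp_rot: [-179.7, -0.1, 89.0]
ft_force: [0.0, -0.3, -0.6]
finger_gap: 62.4
grip_force: 33.4
```

{"name": "apply_moves", "arguments": {"deltas": [[0,0,0,0,0,0,0],[0,0,0,0,0,0,0]]}}

```text
time: 73.55
tool_pos: [497.0, -25.2, 153.0]
tcp_rot: [-179.8, -0.1, 88.8]
ft_force: [-0.3, -0.1, -1.1]
finger_gap: 62.4
grip_force: 33.4
```

```bash
python3 -c "
from step import *
s=sense();im=snapshot('wrist');cv2.imwrite('pics/h5.png',im[:,:,::-1])
plan([(498.2,-25.4,135,88.9,0,10,2),(498.2,-25.4,121,88.9,0,7,2)])"
```

```text
t 73.6 at [497.  -25.2 153. ] [-1.798e+02 -1.000e-01  8.880e+01] gap 62.0
[[0,0.02,0.3,-0.02,-0.01,-0.01,0],[-0.01,0.02,0.3,-0.03,-0.01,-0.01,0],[0,0,0,0,0,0,0],[0,0,0,0,0,0,0],[0,0,0.23,0,0,0,0],[0,0,0.24,0,0,0,0],[0,0,0,0,0,0,0],[0,0,0,0,0,0,0]]
```

View pics/h5.png

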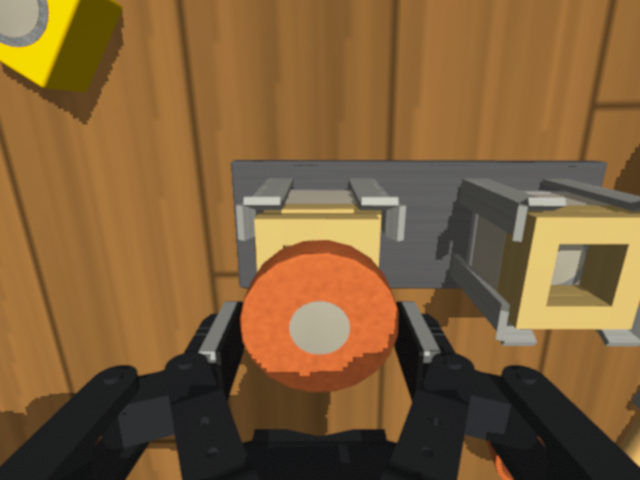

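Both spacer stacks sit inside the posts, with the far frame at (580,270). The disc is held centred at (320,318). Lowering it.

{"name": "apply_moves", "arguments": {"deltas": [[0,0.02,0.3,-0.02,-0.01,-0.01,0],[-0.01,0.02,0.3,-0.03,-0.01,-0.01,0],[0,0,0,0,0,0,0],[0,0,0,0,0,0,0],[0,0,0.2,0,0,0,0],[0,0,0.2,0,0,0,0],[0,0,0,0,0,0,0],[0,0,0,0,0,0,0]]}}

```text
time: 74.6
tool_pos: [497.9, -24.9, 123.0]
tcp_rot: [-180.0, 0.0, 89.0]
ft_force: [0.4, -0.5, -0.9]
finger_gap: 62.2
grip_force: 33.4
```

{"name": "apply_moves", "arguments": {"deltas": [[0,0,0.03,0,0,0,0],[0,0,0,0,0,0,0]]}}

```text
time: 74.85
tool_pos: [498.0, -24.9, 122.2]
tcp_rot: [180.0, 0.0, 89.0]
ft_force: [0.7, -0.7, -0.7]
finger_gap: 62.1
grip_force: 33.4
```

{"name": "apply_moves", "arguments": {"deltas": [[-0.02,0,0.08,0,0,0,0],[0,0,0.06,0,0,0,0],[0,0,0,0,0,0,0],[0,0,0,0,0,0,0]]}}

```text
time: 75.35
tool_pos: [497.9, -25.5, 117.9]
tcp_rot: [-180.0, 0.0, 89.0]
ft_force: [-0.3, -0.1, -0.5]
finger_gap: 62.1
grip_force: 33.4
```

{"name": "apply_moves", "arguments": {"deltas": [[0,0,0.02,0,0,0,0],[0,0,0,0,0,0,0]]}}

```text
time: 75.6
tool_pos: [497.9, -25.5, 117.2]
tcp_rot: [-180.0, 0.0, 89.0]
ft_force: [0.2, -0.2, -1.1]
finger_gap: 62.3
grip_force: 33.4
```

{"name": "apply_moves", "arguments": {"deltas": [[0,0,0.02,0,0,0,0],[0,0,0,0,0,0,0]]}}

```text
time: 75.85
tool_pos: [498.0, -25.5, 116.8]
tcp_rot: [180.0, 0.0, 89.0]
ft_force: [-0.1, -0.5, -0.3]
finger_gap: 62.1
grip_force: 33.5
```

{"name": "apply_moves", "arguments": {"deltas": [[0,0,0.01,0,0,0,0],[0,0,0,0,0,0,0]]}}

```text
time: 76.1
tool_pos: [498.1, -25.5, 116.7]
tcp_rot: [180.0, 0.0, 89.0]
ft_force: [-2.6, 0.4, 4.2]
finger_gap: 62.4
grip_force: 33.8
```

Contact as predicted. I release and go to d1 at about (589,330.8).

{"name": "apply_moves", "arguments": {"deltas": [[0,0,-0.01,0,0,0,0],[0,0,0,0,0,0,1],[0,0,0,0,0,0,1],[0,0,0,0,0,0,1],[0,0,0,0,0,0,1]]}}

```text
time: 76.72
tool_pos: [497.9, -25.5, 116.6]
tcp_rot: [-180.0, 0.0, 89.0]
ft_force: [-0.2, 0.1, 0.7]
finger_gap: 85.2
grip_force: 0.0
```

```bash
python3 - <<'E'
from det import *
plan([(498.2,-25.4,155,88.9,1,20),(589,329,140,88.9,1,29,3)])
E
```

```text
t 76.725 at [497.9 -25.5 116.6] [-180.    0.   89.] gap 85.2
[[0,0,-0.64,0,0,0.01,1],[0,0.01,-0.64,0,0,0,1],[0.91,0.22,0.04,0,0,0,1],[0.92,0.21,0.04,0,0,0,1],[0.91,0.22,0.04,0,0,0,1],[0.91,0.21,0.03,0,0,0,1],[0.92,0.22,0.04,0,0,0,1],[0.91,0.21,0.04,0,0,0,1]]
[[0.91,0.22,0.04,0,0,0,1],[0.92,0.21,0.04,0,0,0,1],[0.91,0.22,0.04,0,0,0,1],[0.91,0.22,0.03,0,0,0,1],[0.92,0.21,0.04,0,0,0,1],[0.91,0.22,0.04,0,0,0,1],[0.91,0.21,0.04,0,0,0,1],[0,0,0,0,0,0,1]]
[[0,0,0,0,0,0,1],[0,0,0,0,0,0,1]]
```

{"name": "apply_moves", "arguments": {"deltas": [[0,0,-0.64,0,0,0.01,1],[0,0.01,-0.64,0,0,0,1],[0.91,0.22,0.04,0,0,0,1],[0.92,0.21,0.04,0,0,0,1],[0.91,0.22,0.04,0,0,0,1],[0.91,0.21,0.03,0,0,0,1],[0.92,0.22,0.04,0,0,0,1],[0.91,0.21,0.04,0,0,0,1]]}}

```text
time: 77.72
tool_pos: [540.2, 139.1, 148.1]
tcp_rot: [180.0, 0.0, 88.9]
ft_force: [-0.3, 0.3, 0.0]
finger_gap: 85.4
grip_force: 0.0
```

{"name": "apply_moves", "arguments": {"deltas": [[0.91,0.22,0.04,0,0,0,1],[0.92,0.21,0.04,0,0,0,1],[0.91,0.22,0.04,0,0,0,1],[0.91,0.22,0.03,0,0,0,1],[0.92,0.21,0.04,0,0,0,1],[0.91,0.22,0.04,0,0,0,1],[0.91,0.21,0.04,0,0,0,1],[0,0,0,0,0,0,1]]}}

```text
time: 78.72
tool_pos: [588.7, 330.6, 139.5]
tcp_rot: [-180.0, -0.0, 89.0]
ft_force: [0.3, -0.9, -0.6]
finger_gap: 85.4
grip_force: 0.0
```

{"name": "apply_moves", "arguments": {"deltas": [[0,0,0,0,0,0,1],[0,0,0,0,0,0,1]]}}

```text
time: 78.97
tool_pos: [588.9, 328.1, 140.0]
tcp_rot: [-180.0, 0.0, 88.9]
ft_force: [0.2, 0.3, 0.1]
finger_gap: 85.5
grip_force: 0.0
```

```bash
python3 -c "
from step import *
pick('D1','d',589,330,18,FAR,158)"
```

```text
D1 d x,y,yaw,w,h,area [588.7, 330.8, -30.7, 62.6, 62.5, 3072.5]
t 79.025 at [589.  328.1 140.1] [-180.     0.    88.9] gap 85.4
[[0.02,0,0.67,0,0,0,1],[0.03,-0.01,0.67,0,0,0,1],[0.02,0,0.66,0,0,0,1],[0.02,0,0.67,0,0,-0.01,1],[0,0,0.35,0,0,0,1],[0,0,0.35,0,0,0,1],[0,0,0.35,0,0,0,1],[0,0,0.35,0,0,0,1]]
[[0,0,0,0,0,0,1],[0,0,0,0,0,0,1],[0,0,0,0,0,0,0],[0,0,0,0,0,0,0],[0,0,0,0,0,0,0],[0,0,0,0,0,0,0],[0,0,0,0,0,0,0],[0,0,0,0,0,0,0]]
[[0,0,-0.67,0,0,0,0],[0,0,-0.66,0,0,0,0],[0,0,-0.67,0,0,0,0],[0,0,-0.67,0,0,0,0],[0,0,-0.66,0,0,0,0],[0,0,-0.67,0,0,0,0],[0,0,-0.67,0,0,0,0],[0,0,0,0,0,0,0]]
carry
```

{"name": "apply_moves", "arguments": {"deltas": [[0.02,0,0.67,0,0,0,1],[0.02,-0.01,0.67,0,0,0,1],[0.02,0,0.66,0,0,0,1],[0.01,0,0.67,0,0,-0.01,1],[0,0,0.35,0,0,0,1],[0,0,0.35,0,0,0,1],[0,0,0.35,0,0,0,1],[0,0,0.35,0,0,0,1]]}}

```text
time: 80.03
tool_pos: [589.1, 331.2, 17.8]
tcp_rot: [180.0, -0.0, 89.0]
ft_force: [0.1, 0.1, 0.5]
finger_gap: 85.3
grip_force: 0.0
```

{"name": "apply_moves", "arguments": {"deltas": [[0,0,0,0,0,0,1],[0,0,0,0,0,0,1],[0,0,0,0,0,0,0],[0,0,0,0,0,0,0],[0,0,0,0,0,0,0],[0,0,0,0,0,0,0],[0,0,0,0,0,0,0]]}}

```text
time: 80.9
tool_pos: [589.3, 331.3, 18.9]
tcp_rot: [179.9, -0.0, 89.0]
ft_force: [-1.5, -0.4, 5.2]
finger_gap: 62.5
grip_force: 33.3
```

{"name": "apply_moves", "arguments": {"deltas": [[0,0,-0.67,0,0,0,0],[0,0,-0.66,0,0,0,0],[0,0,-0.67,0,0,0,0],[0,0,-0.67,0,0,0,0],[0,0,-0.66,0,0,0,0],[0,0,-0.67,0,0,0,0],[0,0,-0.67,0,0,0,0],[0,0,0,0,0,0,0]]}}

```text
time: 81.9
tool_pos: [590.1, 331.7, 161.0]
tcp_rot: [179.8, -0.1, 89.0]
ft_force: [0.4, -0.3, -0.7]
finger_gap: 62.1
grip_force: 33.2
```

```bash
python3 -c "
from step import *
plan([(*FAR,157,88.9,0,26,3)])"
```

```text
t 81.9 at [590.1 331.7 161. ] [ 1.798e+02 -1.000e-01  8.900e+01] gap 62.1
[[-0.85,0.13,0.01,0,0,0,0],[-0.86,0.13,0.01,0.01,0,0,0],[-0.85,0.13,0.01,0,0,0,0],[-0.86,0.13,0,0,-0.01,0,0],[-0.85,0.13,0.01,0.01,0,0.01,0],[-0.86,0.13,0.01,0,0,0,0],[-0.85,0.13,0.01,0,0,0,0],[-0.85,0.13,0.01,0.01,0,0,0]]
[[-0.86,0.13,0.01,0,0,0,0],[-0.85,0.13,0.01,0.01,-0.01,0,0],[-0.86,0.13,0.01,0,0,0,0],[-0.85,0.13,0.01,0,0,0,0],[-0.85,0.13,0.01,0.01,0,0,0],[-0.86,0.13,0.01,0,0,0.01,0],[0,0,0,0,0,0,0],[0,0,0,0,0,0,0]]
[[0,0,0,0,0,0,0]]
```

{"name": "apply_moves", "arguments": {"deltas": [[-0.85,0.13,0.01,0,0,0,0],[-0.86,0.13,0.01,0.01,0,0,0],[-0.85,0.13,0.01,0,0,0,0],[-0.86,0.13,0,0,-0.01,0,0],[-0.85,0.13,0.01,0.01,0,0.01,0],[-0.86,0.13,0.01,0,0,0,0],[-0.85,0.13,0.01,0,0,0,0],[-0.85,0.13,0.01,0.01,0,0,0]]}}

```text
time: 82.9
tool_pos: [615.2, 123.4, 154.4]
tcp_rot: [-179.7, 0.1, 88.9]
ft_force: [0.8, -0.6, -0.8]
finger_gap: 62.6
grip_force: 33.2
```

{"name": "apply_moves", "arguments": {"deltas": [[-0.86,0.13,0.01,0,0,0,0],[-0.85,0.13,0.01,0.01,-0.01,0,0],[-0.86,0.13,0.01,0,0,0,0],[-0.85,0.13,0.01,0,0,0,0],[-0.85,0.13,0.01,0.01,0,0,0],[-0.86,0.13,0.01,0,0,0.01,0],[0,0,0,0,0,0,0],[0,0,0,0,0,0,0]]}}

```text
time: 83.9
tool_pos: [635.8, -28.9, 153.4]
tcp_rot: [-179.7, 0.1, 88.8]
ft_force: [0.9, -0.4, -1.1]
finger_gap: 62.1
grip_force: 33.2
```

{"name": "apply_moves", "arguments": {"deltas": [[0,0,0,0,0,0,0]]}}

```text
time: 84.02
tool_pos: [636.2, -28.1, 153.9]
tcp_rot: [-179.7, 0.1, 88.9]
ft_force: [0.6, 0.8, -1.0]
finger_gap: 62.0
grip_force: 33.2
```

```bash
python3 -c "
from step import *
plan([(638.2,-27.4,138,88.9,0,10,2),(638.2,-27.4,124,88.9,0,7,2)])"
```

```text
t 84.025 at [636.2 -28.1 153.9] [-1.797e+02  1.000e-01  8.890e+01] gap 62.0
[[0.01,0.03,0.27,-0.03,0.01,0,0],[0.01,0.04,0.26,-0.03,0.01,0,0],[0,0,0,0,0,0,0],[0,0,0,0,0,0,0],[0,0,0.16,0,0,0,0],[0,0,0.15,0,0,0,0],[0,0,0.16,0,0,0,0],[0,0,0,0,0,0,0]]
[[0,0,0,0,0,0,0]]
```

{"name": "apply_moves", "arguments": {"deltas": [[0.01,0.03,0.27,-0.03,0.01,0,0],[0.01,0.04,0.26,-0.03,0.01,0,0],[0,0,0,0,0,0,0],[0,0,0,0,0,0,0],[0,0,0.16,0,0,0,0],[0,0,0.15,0,0,0,0],[0,0,0.14,0,0,0,0],[0,0,0,0,0,0,0]]}}

```text
time: 85.02
tool_pos: [638.2, -28.1, 124.2]
tcp_rot: [-180.0, 0.0, 88.9]
ft_force: [0.2, 0.0, -1.0]
finger_gap: 62.5
grip_force: 33.2
```

{"name": "apply_moves", "arguments": {"deltas": [[0,0,0.03,0,0,0,0],[0,0,0,0,0,0,0],[0,0,0,0,0,0,0]]}}

```text
time: 85.4
tool_pos: [638.8, -28.2, 124.2]
tcp_rot: [179.9, 0.0, 88.9]
ft_force: [0.3, 0.1, -0.9]
finger_gap: 62.3
grip_force: 33.2
```

{"name": "apply_moves", "arguments": {"deltas": [[0.02,-0.01,0.08,0,0,0,0],[0,0,0.06,0,0,0,0],[0,0,0,0,0,0,0],[0,0,0,0,0,0,0]]}}

```text
time: 85.9
tool_pos: [638.4, -27.5, 119.8]
tcp_rot: [180.0, 0.0, 88.9]
ft_force: [0.5, 0.0, -0.6]
finger_gap: 62.4
grip_force: 33.2
```

{"name": "apply_moves", "arguments": {"deltas": [[0,0,0.02,0,0,0,0],[0,0,0,0,0,0,0]]}}

```text
time: 86.15
tool_pos: [638.4, -27.6, 119.2]
tcp_rot: [180.0, 0.0, 88.9]
ft_force: [0.7, -0.0, -1.7]
finger_gap: 62.1
grip_force: 33.2
```

{"name": "apply_moves", "arguments": {"deltas": [[0,0,0.02,0,0,0,0],[0,0,0,0,0,0,0]]}}

```text
time: 86.4
tool_pos: [638.4, -27.5, 118.6]
tcp_rot: [180.0, 0.0, 88.9]
ft_force: [0.1, -0.2, -1.2]
finger_gap: 62.4
grip_force: 33.2
```

{"name": "apply_moves", "arguments": {"deltas": [[0,0,0.01,0,0,0,0],[0,0,0,0,0,0,0]]}}

```text
time: 86.65
tool_pos: [638.5, -27.6, 118.5]
tcp_rot: [179.9, 0.0, 88.9]
ft_force: [-0.4, 0.5, 0.5]
finger_gap: 62.0
grip_force: 33.2
```

{"name": "apply_moves", "arguments": {"deltas": [[0,0,0,0,0,0,1],[0,0,0,0,0,0,1],[0,0,0,0,0,0,1],[0,0,0,0,0,0,1]]}}

```text
time: 87.15
tool_pos: [638.4, -27.6, 118.4]
tcp_rot: [179.9, 0.0, 88.9]
ft_force: [0.7, -0.5, 0.3]
finger_gap: 85.4
grip_force: 0.0
```

{"name": "apply_moves", "arguments": {"deltas": [[0,0,-0.6,0,0,0,1],[0,0,-0.7,0,0,0,1],[0,0,-0.7,0,0,0,1],[0,0,-0.7,0,0,0,1],[0,0,0,0,0,0,0],[0,0,0,0,0,0,0],[0,0,0,0,0,0,0],[0,0,0,0,0,0,0]]}}

```text
time: 88.15
tool_pos: [637.8, -27.5, 198.2]
tcp_rot: [-179.9, 0.0, 88.9]
ft_force: [-0.3, -0.5, -0.5]
finger_gap: 12.3
grip_force: 0.0
```

```bash
python3 -c "
from step import *
look('F','d',638,-28,99.5)
detect('F','d',498,-25.5,98)
s,im=pickle.load(open('F.pkl','rb'));cv2.imwrite('pics/F.png',im[:,:,::-1])
plan([(638.2,-27.8,140,88.9,0,16,2),(638.2,-27.8,135,88.9,0,3,1)])"
```

```text
F d x,y,yaw,w,h,area [638.2, -27.5, 24.6, 61.6, 62.3, 2923.3]
F d x,y,yaw,w,h,area [497.9, -25.1, 36.9, 62.3, 62.4, 3063.0]
t 88.2 at [637.9 -27.5 198.5] [-180.     0.    88.9] gap 4.5
[[0,0,0.49,0,0,0,0],[-0.01,0.01,0.48,0,0,0,0],[0,0,0.49,-0.01,0,0,0],[0,0,0.49,0,0,-0.01,0],[0,0,0,0,0,0,0],[0,0,0,0,0,0,0],[0,0,0.08,0,0,0,0],[0,0,0.09,0,0,0,0]]
[[0,0,0,0,0,0,0]]
```

View pics/F.png

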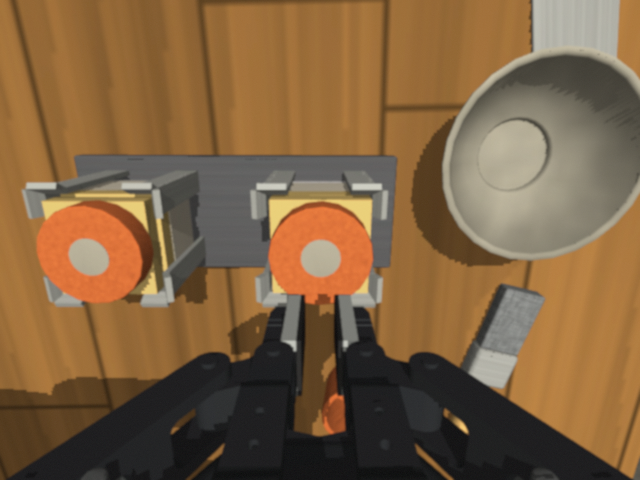

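Both moulds are made up, with the discs centred at (95,253) and (320,250) over their stacks. Now I press the far one, slowly.

{"name": "apply_moves", "arguments": {"deltas": [[0,0,0.49,0,0,0,0],[-0.01,0.01,0.48,0,0,0,0],[0,0,0.49,-0.01,0,0,0],[0,0,0.49,0,0,-0.01,0],[0,0,0,0,0,0,0],[0,0,0,0,0,0,0]]}}

```text
time: 88.95
tool_pos: [638.9, -27.9, 141.2]
tcp_rot: [179.9, 0.0, 88.9]
ft_force: [0.8, 0.1, 0.3]
finger_gap: 0.3
grip_force: 0.0
```

{"name": "apply_moves", "arguments": {"deltas": [[0,0,0.1,0,0,0,0],[0,0,0.1,0,0,0,0],[0,0,0,0,0,0,0]]}}

```text
time: 89.32
tool_pos: [638.5, -27.8, 134.6]
tcp_rot: [179.9, 0.0, 88.9]
ft_force: [-0.7, -0.3, -0.5]
finger_gap: -0.1
grip_force: 0.0
```

{"name": "apply_moves", "arguments": {"deltas": [[0,0,0.05,0,0,0,0],[0,0,0.05,0,0,0,0],[0,0,0,0,0,0,0]]}}

```text
time: 89.7
tool_pos: [638.6, -27.9, 131.7]
tcp_rot: [179.9, 0.0, 88.9]
ft_force: [-0.6, 0.4, -0.7]
finger_gap: 0.1
grip_force: 0.0
```

{"name": "apply_moves", "arguments": {"deltas": [[0,0,0.05,0,0,0,0],[0,0,0.05,0,0,0,0],[0,0,0,0,0,0,0]]}}

```text
time: 90.08
tool_pos: [639.2, -27.9, 130.3]
tcp_rot: [179.8, 0.0, 88.9]
ft_force: [-2.8, 1.0, 7.4]
finger_gap: 0.1
grip_force: 3.8
```

{"name": "apply_moves", "arguments": {"deltas": [[0,0,0.05,0,0,0,0],[0,0,0.05,0,0,0,0],[0,0,0,0,0,0,0]]}}

```text
time: 90.45
tool_pos: [639.3, -27.9, 127.4]
tcp_rot: [179.8, 0.0, 88.9]
ft_force: [-2.9, 0.5, 8.5]
finger_gap: 0.3
grip_force: 4.0
```

{"name": "apply_moves", "arguments": {"deltas": [[0,0,0.05,0,0,0,0],[0,0,0.05,0,0,0,0],[0,0,0,0,0,0,0]]}}

```text
time: 90.82
tool_pos: [639.3, -27.9, 124.4]
tcp_rot: [179.8, 0.0, 88.9]
ft_force: [-3.6, 0.8, 8.0]
finger_gap: 0.2
grip_force: 4.0
```

{"name": "apply_moves", "arguments": {"deltas": [[0,0,0.05,0,0,0,0],[0,0,0.03,0,0,0,0],[0,0,0,0,0,0,0]]}}

```text
time: 91.2
tool_pos: [639.3, -27.9, 122.1]
tcp_rot: [179.8, 0.0, 88.9]
ft_force: [-2.9, -0.3, 7.4]
finger_gap: 0.2
grip_force: 4.2
```

{"name": "apply_moves", "arguments": {"deltas": [[0,0,0.03,0,0,0,0],[0,0,0,0,0,0,0]]}}

```text
time: 91.45
tool_pos: [639.6, -28.0, 122.0]
tcp_rot: [179.8, 0.0, 88.9]
ft_force: [-4.8, 0.5, 12.9]
finger_gap: -0.1
grip_force: 6.3
```

{"name": "apply_moves", "arguments": {"deltas": [[0,0,0.03,0,0,0,0],[0,0,0.02,0,0,0,0],[0,0,0,0,0,0,0]]}}

```text
time: 91.82
tool_pos: [639.9, -27.9, 121.9]
tcp_rot: [179.7, 0.0, 88.9]
ft_force: [-8.5, 1.0, 21.4]
finger_gap: -0.1
grip_force: 10.4
```

{"name": "apply_moves", "arguments": {"deltas": [[0,0,0.02,0,0,0,0],[0,0,0,0,0,0,0],[0,0,0,0,0,0,0]]}}

```text
time: 92.2
tool_pos: [639.9, -27.9, 121.9]
tcp_rot: [179.7, 0.0, 88.9]
ft_force: [-10.7, 0.6, 23.6]
finger_gap: 0.2
grip_force: 12.1
```

The far plate is on its stop: the tips are at 107.9 mm against the 108 expected. Now the near one.

{"name": "apply_moves", "arguments": {"deltas": [[0,0,-0.1,0,0,0,0],[0,0,-0.5,0,0,0,0],[0,0,-0.8,0,0,0,0],[0,0,0,0,0,0,0],[0,0,0,0,0,0,0]]}}

```text
time: 92.82
tool_pos: [638.5, -27.8, 158.9]
tcp_rot: [179.9, 0.0, 88.9]
ft_force: [-0.3, 0.1, -0.2]
finger_gap: 0.2
grip_force: 0.0
```

```bash
python3 -c "
from step import *
plan([(498.1,-25.3,150,88.9,0,26,2),(498.1,-25.3,134,88.9,0,6,2)])"
```

```text
t 92.825 at [638.5 -27.8 158.9] [179.9   0.   88.9] gap 0.2
[[0,-0.78,0.05,0,0,0,0],[0,-0.78,0.05,0,0,0,0],[0,-0.78,0.05,0.01,0,0,0],[0,-0.78,0.04,0,0,0,0],[0,-0.78,0.05,0,0,0,0],[0,-0.78,0.05,0,0,0.01,0],[0,0,0,0,0,0,0],[0,0,0,0,0,0,0]]
[[0,0,0.18,0,0,0,0],[0,0,0.18,0,0,0,0],[0,0,0.18,0,0,0,0],[0,0,0,0,0,0,0],[0,0,0,0,0,0,0]]
```

{"name": "apply_moves", "arguments": {"deltas": [[0,-0.78,0.05,0,0,0,0],[0,-0.78,0.05,0,0,0,0],[0,-0.78,0.05,0.01,0,0,0],[0,-0.78,0.04,0,0,0,0],[0,-0.78,0.05,0,0,0,0],[0,-0.78,0.05,0,0,0.01,0],[0,0,0,0,0,0,0],[0,0,0,0,0,0,0]]}}

```text
time: 93.82
tool_pos: [498.6, -25.2, 150.2]
tcp_rot: [180.0, 0.0, 88.9]
ft_force: [-1.0, 1.1, 0.5]
finger_gap: -0.0
grip_force: 0.0
```

{"name": "apply_moves", "arguments": {"deltas": [[0,0,0.18,0,0,0,0],[0,0,0.18,0,0,0,0],[0,0,0.16,0,0,0,0],[0,0,0,0,0,0,0],[0,0,0,0,0,0,0]]}}

```text
time: 94.45
tool_pos: [498.4, -25.2, 135.0]
tcp_rot: [180.0, 0.0, 88.9]
ft_force: [-0.0, -0.1, -0.7]
finger_gap: 0.3
grip_force: 0.0
```

Contact is expected at about 130 and the stop at about 122.

{"name": "apply_moves", "arguments": {"deltas": [[0,0,0.05,0,0,0,0],[0,0,0.05,0,0,0,0],[0,0,0.05,0,0,0,0],[0,0,0.05,0,0,0,0],[0,0,0,0,0,0,0]]}}

```text
time: 95.08
tool_pos: [498.7, -25.2, 129.8]
tcp_rot: [179.9, 0.0, 88.9]
ft_force: [-2.0, 0.6, 5.7]
finger_gap: -0.0
grip_force: 2.8
```

{"name": "apply_moves", "arguments": {"deltas": [[0,0,0.05,0,0,0,0],[0,0,0.05,0,0,0,0],[0,0,0.05,0,0,0,0],[0,0,0,0,0,0,0]]}}

```text
time: 95.58
tool_pos: [498.7, -25.3, 125.5]
tcp_rot: [179.9, 0.0, 88.9]
ft_force: [-2.6, -0.1, 8.7]
finger_gap: -0.0
grip_force: 3.9
```

{"name": "apply_moves", "arguments": {"deltas": [[0,0,0.04,0,0,0,0],[0,0,0.04,0,0,0,0],[0,0,0,0,0,0,0]]}}

```text
time: 95.95
tool_pos: [498.8, -25.3, 123.2]
tcp_rot: [179.9, 0.0, 88.9]
ft_force: [-3.0, 0.0, 8.2]
finger_gap: -0.1
grip_force: 3.9
```

{"name": "apply_moves", "arguments": {"deltas": [[0,0,0.03,0,0,0,0],[0,0,0,0,0,0,0]]}}

```text
time: 96.2
tool_pos: [498.8, -25.3, 122.3]
tcp_rot: [179.9, 0.0, 88.9]
ft_force: [-3.4, -0.0, 9.0]
finger_gap: -0.4
grip_force: 4.1
```

{"name": "apply_moves", "arguments": {"deltas": [[0,0,0.03,0,0,0,0],[0,0,0.03,0,0,0,0],[0,0,0,0,0,0,0]]}}

```text
time: 96.58
tool_pos: [499.5, -25.3, 121.9]
tcp_rot: [179.8, 0.0, 88.9]
ft_force: [-5.9, 0.5, 17.7]
finger_gap: 0.2
grip_force: 8.8
```

{"name": "apply_moves", "arguments": {"deltas": [[0,0,0.03,0,0,0,0],[0,0,0,0,0,0,0],[0,0,0,0,0,0,0]]}}

```text
time: 96.95
tool_pos: [499.7, -25.3, 121.9]
tcp_rot: [179.8, 0.0, 88.9]
ft_force: [-9.1, 1.2, 24.0]
finger_gap: -0.3
grip_force: 12.1
```

Home at 121.9 as well. I retreat and check.

{"name": "apply_moves", "arguments": {"deltas": [[0,0,-0.1,0,0,0,0],[0,0,-0.5,0,0,0,0],[0,0,-0.8,0,0,0,0],[0,0,-0.9,0,0,0,0],[0,0,-0.9,0,0,0,0],[0,0,0,0,0,0,0],[0,0,0,0,0,0,0],[0,0,0,0,0,0,0]]}}

```text
time: 97.95
tool_pos: [497.5, -25.1, 213.2]
tcp_rot: [-179.9, -0.0, 88.9]
ft_force: [0.1, 0.9, -0.5]
finger_gap: -0.1
grip_force: 0.0
```

```bash
python3 -c "
from step import *
look('G','d',498,-25.5,90)
detect('G','d',638,-28,90)
print(sense()['tool_pos'],sense()['ft_force'])
im=snapshot('side');cv2.imwrite('pics/end.png',cv2.resize(im[150:330,250:490,::-1],(800,600),interpolation=cv2.INTER_CUBIC))"
```

```text
G d x,y,yaw,w,h,area [497.8, -24.9, 0.0, 62.8, 62.0, 3062.4]
G d x,y,yaw,w,h,area [638.3, -28.2, -45.0, 62.6, 62.4, 3070.4]
[497.52739353 -25.08286598 213.20441829] [-0.03564031  0.34361915 -0.00988047]
```

View pics/end.png

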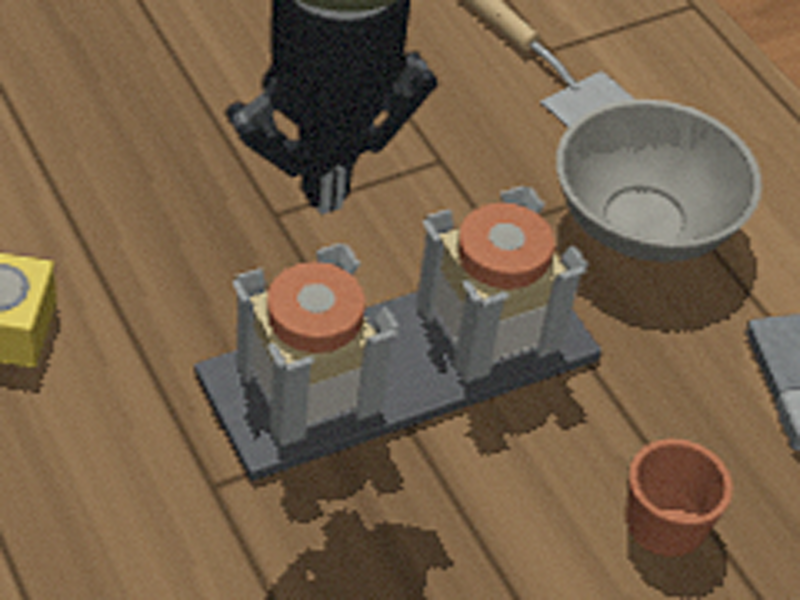

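The side view shows both moulds complete and flat, with discs at (316,305) and (507,243), and the gripper clear. Handing in.

```bash
python3 -c "
from bench import *
print(hand_in())"
```

```text
the job is handed in; nothing more can be done
None
```

I made up both moulds (plaster block, two spacers, clay disc each), pressed both floor plates fully home, left the jar and cup alone, and handed the job in at about 98 s; no verdict came back.

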